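# Lay out the lunch things on the drainer

### The arm

A 6-joint arm with a two-finger parallel gripper is mounted at the origin on the work surface. World frame = base frame: x ahead of the robot, y to its left, z up, the work surface at z = 0. Lengths are in m, angles in rad, forces in N, time in s.
With the tool pointing down it reaches from about 0.325 to 0.9 m from the base axis. Payload 3.5 kg.
Tool frame: the origin (TCP) lies at the very end of the fingers, on their centre line; the grasp point (between the pads) lies 19 mm behind it (manip.grip_point_offset is the distance from the TCP to the grasp point, in m); z points along the fingers, y is the direction in which the jaws open and shut (so a half turn about z gives the same grasp; the last joint's range is limited). The gripper opens to 85 mm and grips with 20 to 120 N. Pads are 22 mm wide; open, the fingers measure 114 mm over their backs; the gripper's body (76 mm by 85 mm) begins 54 mm behind the grasp point. The pads swing forward as they close: fully open they stand 13 mm farther back than shut.
Start: joints at [1.014, 0.276, -0.026, 1.268, 0, 1.467], TCP at [0.274, 0.562, 0.231] pointing down, gripper open.
Joint ranges: [-3.12, 3.12], [-0.85, 1.88], [-1.08, 1.24], [-1.95, 2.15], [-1.57, 1.53], [-3.14, 3.14]. Speed limits (rad/s): [2.57, 2.57, 3.14, 3.14, 3.14, 3.14].

### API

Orientations are given as a unit quaternion [x, y, z, w].
In Python, from rig import manip, grab_frame gives the robot as it stands.
- The arm moves only by the shell command python3 -m creep 'ROWS' [FORCE]. ROWS is JSON, a list of rows, each a list of 5 numbers: the shift along the tool's x, y, z normalised to -1 to 1, where 1 is 0.3 m, then the turn about the tool's z normalised to -1 to 1, where 1 is 5 degrees, then the opening, from 0 (shut) to 1 (fully open). In form: [[x, y, z, turn, grip], ...]. A call has 1 to 20 rows; each row shifts and turns the commanded pose from where the row before left it, along the tool's axes as they then stand; what a row does not reach is not made up. A row lasts 1/8 s, in which the tool goes at most 62.5 mm and 10.7 degrees, less where a joint would pass 70% of its speed; a pose out of reach is approached as far as the arm can. A call with a number of a shift or a turn outside -1 to 1 is refused whole. A call with a gripper value outside its range is refused whole. The fingers move at their own pace and stop on an object; FORCE is the grip in N (left out, the last holds). Time passes only in rows, so rows that do not move let the fingers close. It gives the time, the measured TCP pose, the force and the opening at its end, in the units of the state.
- manip.observe(): the state, without advancing time (a new reading comes with each control period).
- grab_frame(name): name is "side" or "top"; returns a dict with "color" (420x560x3 uint8, red, green, blue), "intrinsics" (3x3 intrinsics, pixels), "rvec" (rotation vector, rad) and "tvec" (3), from world to camera coordinates, as OpenCV has them. Camera axes: x right, y down, z forward; pixel columns grow to the right and rows downward; lengths in m; the calibration is good to about 2 mm. A picture is of the moment at which its call begins. There is no depth.
- manip.close_job(): hands the job in, once; it reports no verdict.
The state is a dict: "t": time; "qpos": joint angles; "qvel": joint speeds; "tau": joint torques, N m; "position": TCP position; "orientation": TCP orientation; "contact_force": force on the tool from outside, world axes, zero at the start; "torque": the same for the moment, N m; "finger_gap": finger opening in m.
Only numpy, scipy, OpenCV 4.12 (cv2) and the standard library are available. Lean on these libraries where they do the work, as an engineer would, in place of code of your own. Each camera call takes 0.05 s, during which the arm holds its last target.

### The job

Lay out the clean lunch things on the drainer: stand the grey food container in the middle of the green mat with its long sides along the mat's long sides, and stand the orange snack pot upright on the container's lid, in the middle of the plain part so that the vent stays clear. Stand the green glass tumbler upright in the middle of the white saucer, and lay the tongs flat on the drainer midway between the saucer and the blue cutlery caddy, square across the line that joins the two. Never tip the glass over, and leave the blue mug and the yellow egg cup standing where they are.

Things in the scene. Friction and masses are not known exactly. Their poses are not given: they have to be found in the camera images.
- container_center (a point): closed grey food container, a block 110 long (x) x 64 wide (y, at the lid; 60 below it) x 48 high, darker lid, 0.16 kg; origin at its centre, half-way up (24 above its underside). Vent with black slider, 4 high, on the lid at the +x end, x = +20 to +50; the plain part of the lid runs from x = -55 to +20: its middle is at x = -18, y = 0, 24 above the origin
- pot_center (a point): small round orange snack pot with a cream lid, upright, 48 in diameter at the lid (42 at its foot), 38 high, about 0.05 kg; origin at its centre, half-way up (19 above its underside)
- tumbler_center (a point): juice tumbler of clear green glass, round, upright, open at the top, 53 in diameter at the foot, 56 at the rim, wall 3, 70 high, about 0.18 kg; origin at its centre, half-way up (35 above its underside)
- tongs_center (a point): stainless steel tongs lying flat, rigid (locked), 170 long (x; dark tips at +x): two strips on edge, 18 high, spreading slightly: 30 wide (y) over both at the middle, 22 at the -x end, 42 at the tips; 0.11 kg; origin at the centre, half-way up (9 above the underside); grip across the middle, over both strips
- mat: flat green silicone mat fixed on the drainer, 150 long (its x) x 104 wide (its y) x 3 thick; origin at the centre of its underside
- saucer: white ceramic saucer, fixed, round, 136 across, rim 16 high; its flat well is about 90 across and lies 6 above the drainer; origin at the centre of its underside. The caddy stands 300 away, along the saucer's +y or -y axis.
- caddy: round blue plastic cutlery caddy with cutlery standing in it, fixed, 100 in diameter, 120 high, cutlery reaching up to 200; origin at the centre of its underside; stands 300 from the saucer
- mug_center (a point): blue ceramic mug, a bystander to leave alone, upright, loose, 80 in diameter, 92 high, handle on one side; origin at its centre, half-way up
- eggcup_center (a point): yellow egg cup, a bystander to leave alone, upright, loose, 48 in diameter, 60 high; origin at its centre, half-way up

How it is judged:
By the outcome, as a careful person would: the job done as asked, in the order asked, and still so for the second after the job is handed in, with the robot touching nothing.
It also fails if it takes over 112 s, if anything falls off the work surface, if the arm or the gripper's body presses on something with over 40 N, if the wrist force passes 120 N, or if a joint passes its speed limit or range.

## Working session

There is one attempt and no reset: what is moved stays moved. The work goes in short steps, Python scripts to look and compute and a shell command to move; the robot and the scene stay as the last step left them, time stands still between calls to the robot, and variables do not carry over. Pictures are saved under pics/ and viewed, and the job is handed in when it is done.

```bash
ls; mkdir -p pics; python3 - <<'E'
from rig import manip, grab_frame
import cv2
for n in ("side","top"):
    f=grab_frame(n); cv2.imwrite(f"pics/{n}0.png",f["color"][:,:,::-1])
    print(n,f["intrinsics"],f["rvec"],f["tvec"])
print(manip.observe(), manip.grip_point_offset)
E
```

```text
pics
side [[395.24420469   0.         282.20425031]
 [  0.         395.24420469 208.52253239]
 [  0.           0.           1.        ]] [ 2.28484323 -0.61888635  0.24689687] [-0.50640816  0.23074209  0.95331943]
top [[525.81659888   0.         283.75482299]
 [  0.         525.81659888 216.96929361]
 [  0.           0.           1.        ]] [ 2.15822174 -2.12445004  0.14512766] [-0.03434314  0.55199079  1.44112563]
{'t': 0.1, 'qpos': array([ 1.01359718e+00,  2.77097819e-01, -2.77156866e-02,  1.26803389e+00,
        2.01730337e-05,  1.46739524e+00]), 'qvel': array([-0.00070082, -0.00178583,  0.00348369,  0.00019526, -0.00160538,
       -0.00096092]), 'tau': array([ 2.71488780e-04, -4.46709180e+01,  2.96128160e+01,  8.41164845e-03,
       -1.11661370e-04, -9.03944908e-06]), 'position': array([0.27361959, 0.56114113, 0.23025937]), 'orientation': array([ 2.24957015e-01,  9.74368149e-01, -9.66829827e-04, -3.42150390e-04]), 'contact_force': array([-0.45488466,  0.2154535 ,  0.50205827]), 'torque': array([0.0742463 , 0.02776494, 0.00518851]), 'finger_gap': 0.08536951552136259} 0.0187
```

View pics/side0.png

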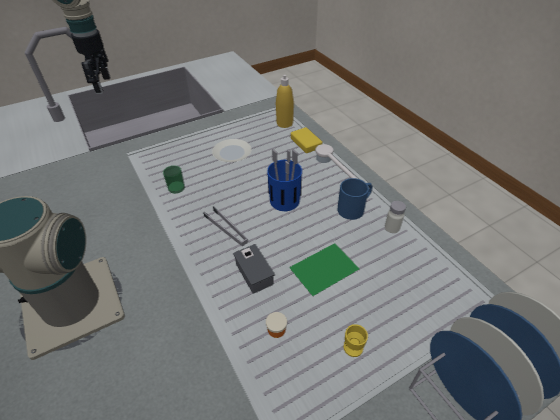

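View pics/top0.png

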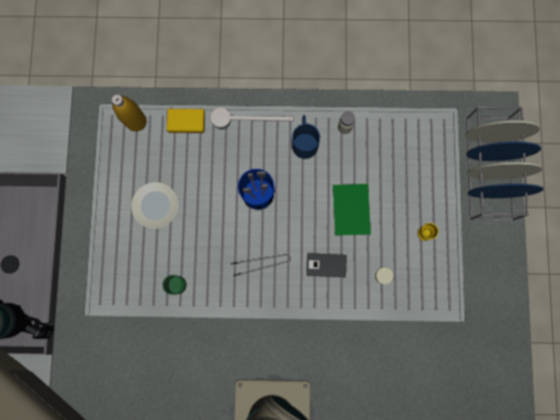

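```bash
python3 - <<'E'
import cv2
t=cv2.imread("pics/top0.png"); s=cv2.imread("pics/side0.png")
cv2.imwrite("pics/t_crop.png",cv2.resize(t[160:310,120:280],None,fx=5,fy=4,interpolation=cv2.INTER_CUBIC)[:600,:800])
cv2.imwrite("pics/t_crop2.png",cv2.resize(t[170:310,280:450],None,fx=4,fy=4,interpolation=cv2.INTER_CUBIC))
cv2.imwrite("pics/s_crop.png",cv2.resize(s[200:360,190:390],None,fx=4,fy=3.75,interpolation=cv2.INTER_CUBIC))
E
```

```text
(no output)
```

View pics/t_crop.png

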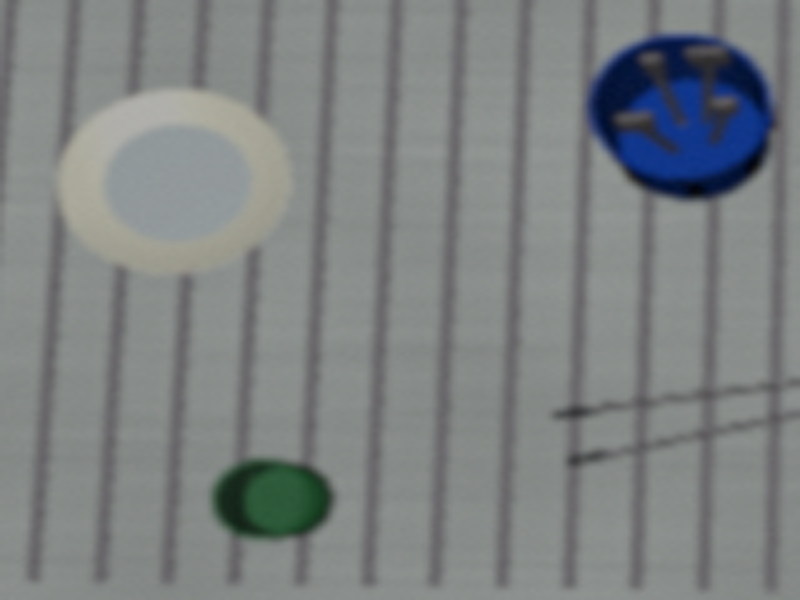

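View pics/t_crop2.png

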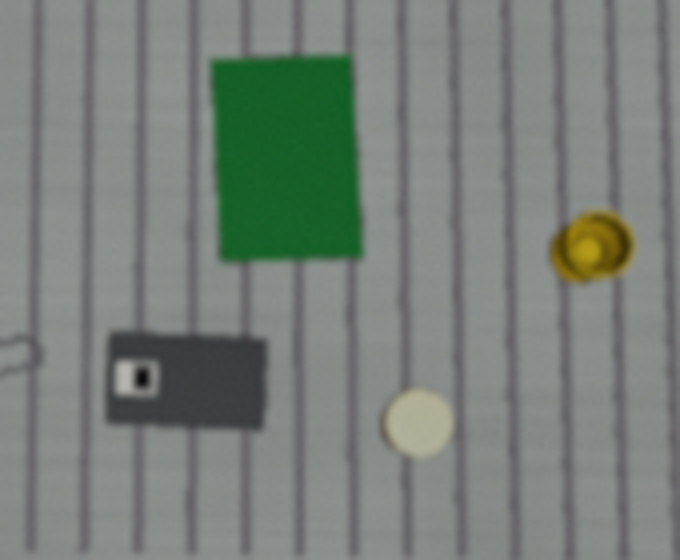

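View pics/s_crop.png

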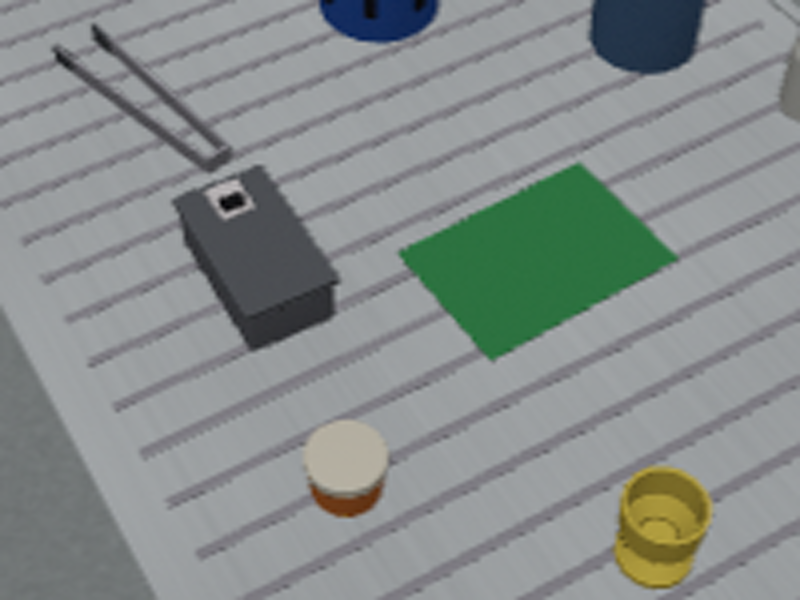

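```bash
cat > h.py <<'E'
import cv2, numpy as np
from rig import manip, grab_frame
class V:
    def __init__(s,name,save=None):
        f=grab_frame(name); s.im=f["color"]; s.K=np.array(f["intrinsics"],float)
        s.rv=np.array(f["rvec"],float); s.R=cv2.Rodrigues(s.rv)[0]; s.t=np.array(f["tvec"],float).ravel()
        s.C=-s.R.T@s.t; s.hsv=cv2.cvtColor(s.im,cv2.COLOR_RGB2HSV)
        s.P=s.K@np.c_[s.R,s.t]
        if save: cv2.imwrite(f"pics/{save}.png",s.im[:,:,::-1])
    def ray(s,uv):
        uv=np.atleast_2d(np.asarray(uv,float)); return (np.c_[uv,np.ones(len(uv))]@np.linalg.inv(s.K).T)@s.R
    def plane(s,uv,z):
        d=s.ray(uv); return s.C+d*((z-s.C[2])/d[:,2])[:,None]
    def proj(s,X): return cv2.projectPoints(np.atleast_2d(np.asarray(X,float)),s.rv,s.t,s.K,None)[0][:,0]
    def mask(s,lo,hi,box=None):
        m=cv2.inRange(s.hsv,np.array(lo),np.array(hi))
        if box: 
            k=np.zeros_like(m); k[box[1]:box[3],box[0]:box[2]]=255; m&=k
        return m
def big(m):
    c=cv2.findContours(m,cv2.RETR_EXTERNAL,cv2.CHAIN_APPROX_NONE)[0]
    return max(c,key=cv2.contourArea)
def tri(a,ua,b,ub):
    X=cv2.triangulatePoints(a.P,b.P,np.array(ua,float).reshape(-1,2).T,np.array(ub,float).reshape(-1,2).T)
    return (X[:3]/X[3]).T
def quad(c):
    p=c[:,0].astype(float); e=0.02*cv2.arcLength(c,True)
    return cv2.approxPolyDP(c,e,True)[:,0]
E
python3 - <<'E'
from h import *
t=V("top");s=V("side")
gm=lambda v,b:big(v.mask((50,120,40),(80,255,255),b))
ct=gm(t,(310,170,400,250)); cs=gm(s,(280,235,370,300))
print("mat",quad(ct).tolist(),quad(cs).tolist())
for p in [(155,205),(140,205),(175,285),(262,263),(325,275),(385,275),(300,240),(314,264),(320,264)]: print("top",p,t.hsv[p[1],p[0]])
print("caddy",t.hsv[188,240:275:3].tolist())
for z in (0,.005,.01,.015): print(z,t.plane(quad(ct),z).round(4).tolist(),s.plane(quad(cs),z).round(4).tolist())
E
```

```text
mat [[366, 184], [333, 186], [336, 234], [369, 233]] [[334, 244], [290, 267], [312, 294], [358, 269]]
top (155, 205) [ 97  15 155]
top (140, 205) [ 37  14 166]
top (175, 285) [ 68 126  91]
top (262, 263) [135   4 114]
top (325, 275) [96 18 71]
top (385, 275) [ 31  35 176]
top (300, 240) [ 90   4 122]
top (314, 264) [15 11 46]
top (320, 264) [100  10  76]
caddy [[111, 241, 53], [116, 67, 61], [116, 67, 95], [114, 89, 103], [110, 227, 138], [114, 115, 80], [111, 226, 139], [114, 101, 73], [117, 42, 55], [112, 184, 108], [111, 227, 136], [112, 196, 103]]
0 [[0.6591, -0.2634, 0.0], [0.6518, -0.1673, 0.0], [0.5111, -0.1763, 0.0], [0.5154, -0.2712, 0.0]] [[0.6531, -0.1656, 0.0], [0.5096, -0.1712, 0.0], [0.5141, -0.2686, 0.0], [0.6576, -0.2657, 0.0]]
0.005 [[0.658, -0.2627, 0.005], [0.6507, -0.1669, 0.005], [0.5105, -0.1759, 0.005], [0.5148, -0.2704, 0.005]] [[0.6503, -0.1688, 0.005], [0.5076, -0.1744, 0.005], [0.5121, -0.2712, 0.005], [0.6548, -0.2683, 0.005]]
0.01 [[0.657, -0.262, 0.01], [0.6497, -0.1665, 0.01], [0.5099, -0.1754, 0.01], [0.5142, -0.2696, 0.01]] [[0.6475, -0.172, 0.01], [0.5057, -0.1776, 0.01], [0.5101, -0.2738, 0.01], [0.652, -0.2709, 0.01]]
0.015 [[0.6559, -0.2612, 0.015], [0.6486, -0.1661, 0.015], [0.5093, -0.175, 0.015], [0.5137, -0.2689, 0.015]] [[0.6447, -0.1753, 0.015], [0.5037, -0.1808, 0.015], [0.5081, -0.2764, 0.015], [0.6491, -0.2735, 0.015]]
```

```bash
cat >> h.py <<'E'
def up(v,box,fn,f=6):
    """upsampled crop mask; fn(float rgb)->bool; returns biggest contour in subpixel image coords"""
    x0,y0,x1,y1=box
    c=cv2.resize(v.im[y0:y1,x0:x1],None,fx=f,fy=f,interpolation=cv2.INTER_CUBIC)
    m=fn(c.astype(float),cv2.cvtColor(c,cv2.COLOR_RGB2HSV).astype(int)).astype(np.uint8)*255
    m=cv2.morphologyEx(m,cv2.MORPH_CLOSE,np.ones((5,5),np.uint8)); m=cv2.morphologyEx(m,cv2.MORPH_OPEN,np.ones((5,5),np.uint8))
    k=big(m)[:,0].astype(float)
    return (k+.5)/f-.5+np.array([x0,y0])
def rect(p):
    r=cv2.minAreaRect(p[:,:2].astype(np.float32)*1000)
    (cx,cy),(w,h),a=r
    if w<h: w,h,a=h,w,a+90
    return np.round([cx,cy,w,h,(a+90)%180-90],1)   # mm, long axis angle from world x
def ell(p):
    (cx,cy),(w,h),a=cv2.fitEllipse(p[:,:2].astype(np.float32)*1000)
    return np.round([cx,cy,w,h],1)
def edge(fg,bg):
    fg=np.array(fg,float);bg=np.array(bg,float);d=fg-bg
    return lambda c,h:((c-bg)@d/(d@d))>.5
E
cat > m.py <<'E'
from h import *
t=V("top");s=V("side")
med=lambda v,x,y,r=1:np.median(v.im[y-r:y+r+1,x-r:x+r+1].reshape(-1,3),0)
bgT=med(t,300,240,8);bgS=med(s,380,300,6)
print(t.C,s.C,bgT,bgS)
k=up(t,(320,172,385,246),lambda c,h:(h[...,1]>110)&(h[...,0]>45)&(h[...,0]<85)); print("matT",rect(t.plane(k,.003)))
k=up(s,(280,235,370,302),lambda c,h:(h[...,1]>90)&(h[...,0]>45)&(h[...,0]<85)); print("matS",rect(s.plane(k,.003)))
k=up(t,(298,245,355,286),lambda c,h:c.mean(2)<95); print("contT",rect(t.plane(k,.048)))
k=up(t,(370,260,400,292),edge(med(t,385,275),bgT)); print("potT",ell(t.plane(k,.038)))
k=up(s,(262,310,292,342),lambda c,h:(h[...,1]<90)&(c.sum(2)>1.0*bgS.sum())); print("potS",ell(s.plane(k,.038)))
k=up(t,(125,175,188,236),lambda c,h:(c[...,0]-c[...,2])>-3 if 0 else ((c[...,0]>142)|(np.hypot(*np.meshgrid(np.arange(c.shape[1])-30*6,np.arange(c.shape[0])-30*6))<60))); print("sauT",ell(t.plane(k,.016)))
k=up(t,(232,160,280,215),lambda c,h:(h[...,1]>130)&(h[...,0]>100)&(h[...,0]<125)); print("cadT",rect(t.plane(k,.12)))
k=up(t,(155,265,195,303),lambda c,h:(h[...,1]>70)&(h[...,0]>45)&(h[...,0]<85)); print("tumT@70",rect(t.plane(k,.07)),ell(t.plane(k,.07)))
P=t.plane(k,.07);print("tum70 max/min",P.max(0),P.min(0)); P=t.plane(k,0);print("tum0",P.max(0),P.min(0))
E
python3 m.py
```

```text
[ 0.33818747 -0.04202225  1.50551643] [ 0.18604559 -0.70127276  0.83193307] [139. 144. 141.] [153. 156. 158.]
matT [ 584.2 -219.9  146.7  100.5    2.8]
matS [ 582.6 -219.4  149.1  103.8    2.7]
contT [ 419.9 -145.1  110.4   68.    88.7]
potT [ 393.5 -307.8   42.3   43.9]
potS [ 394.6 -305.4   41.8   74.1]
sauT [586.2 347.7 136.7 137.7]
cadT [618.3  46.7 109.2  94.8  33.6]
tumT@70 [358.9 268.9  61.3  49.8 -89.1] [358.7 269.4  50.4  62. ]
tum70 max/min [0.38381183 0.29960653 0.07      ] [0.33402867 0.23818516 0.07      ]
tum0 [0.3860366  0.31626535 0.        ] [ 3.33825878e-01  2.51848896e-01 -2.22044605e-16]
```

```bash
python3 - <<'E'
import cv2
t=cv2.imread("pics/top0.png"); s=cv2.imread("pics/side0.png")
a=cv2.resize(t[245:285,225:297],None,fx=10,fy=7,interpolation=cv2.INTER_CUBIC)
b=cv2.resize(s[200:250,195:259],None,fx=10,fy=6,interpolation=cv2.INTER_CUBIC)
import numpy as np
cv2.imwrite("pics/tg.png",np.vstack([a,np.zeros((10,720,3),np.uint8),np.pad(b,((0,0),(0,80),(0,0)))])[:600])
E
cat > m2.py <<'E'
from h import *
t=V("top");s=V("side")
k=up(t,(232,160,280,215),lambda c,h:(h[...,1]>100)&(h[...,0]>100)&(h[...,0]<125))
P=t.plane(k,.12);print("cad .12",P.max(0),P.min(0)); P=t.plane(k,0);print("cad 0",P.max(0),P.min(0))
# side view: caddy silhouette lower bound -> base
k=up(s,(260,155,310,215),lambda c,h:(h[...,1]>120)&(h[...,0]>100)&(h[...,0]<125))
i=k[:,1].argmax(); print("side bottom px",k[i], "base near pt",s.plane(k[i],0), "lr", k.min(0),k.max(0))
for z in(.12,.06,0.03):
  l=k[k[:,0].argmin()];r=k[k[:,0].argmax()];print(z,s.plane([l,r],z).round(4).tolist())
E
python3 m2.py
```

```text
cad .12 [0.67225394 0.10000945 0.12      ] [0.56183419 0.00060447 0.12      ]
cad 0 [0.70118754 0.11231086 0.        ] [0.5812043  0.00429638 0.        ]
side bottom px [283.75       210.58333333] base near pt [[0.59984668 0.01555305 0.        ]] lr [267.08333333 159.25      ] [301.41666667 210.58333333]
0.12 [[0.5755, 0.0655, 0.12], [0.6655, 0.0276, 0.12]]
0.06 [[0.6083, 0.1302, 0.06], [0.7059, 0.089, 0.06]]
0.03 [[0.6247, 0.1625, 0.03], [0.7261, 0.1197, 0.03]]
```

View pics/tg.png

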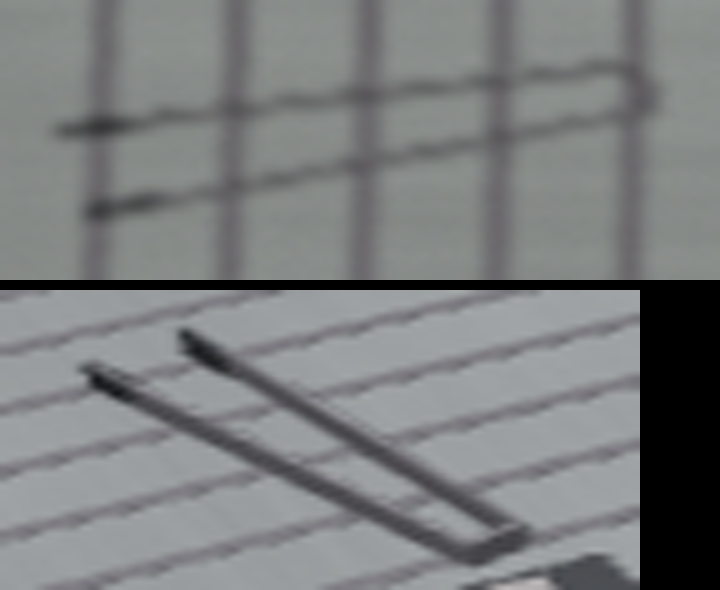

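```bash
cat > m3.py <<'E'
from h import *
t=V("top");s=V("side")
k=up(t,(232,160,280,215),lambda c,h:(h[...,1]>100)&(h[...,0]>100)&(h[...,0]<125))
P=t.plane(k,.12);P=P[P[:,0]>.615]
A=np.c_[2*P[:,:2],np.ones(len(P))];x=np.linalg.lstsq(A,(P[:,:2]**2).sum(1),rcond=None)[0]
print("cad rim fit",x[:2],np.sqrt(x[2]+x[:2]@x[:2]))
px=np.array([[230.1,263.0],[233,274.8],[288.8,254.3],[290.1,260.8]])
P=t.plane(px,.015);print(P.round(4)); tip=P[:2].mean(0);end=P[2:].mean(0)
d=tip-end;print("ctr",(tip+end)/2,"len",np.linalg.norm(d),np.degrees(np.arctan2(d[1],d[0])))
# side top edges
q=lambda x,y:(x/10+195-.45,(y-290)/6+200-.4)
ps=np.array([q(82,368),q(182,332),q(465,553),q(520,525)])
P=s.plane(ps,.018);print(P.round(4)); tip=P[:2].mean(0);end=P[2:].mean(0);d=tip-end
print("ctrS",(tip+end)/2,"len",np.linalg.norm(d),np.degrees(np.arctan2(d[1],d[0])))
print("contS");k=up(s,(225,235,285,300),lambda c,h:c.mean(2)<112);
# tumbler in side
k=up(s,(155,155,195,200),lambda c,h:(h[...,1]>70)&(h[...,0]>45)&(h[...,0]<90))
P=s.plane(k,.07);i=k[:,1].argmin();print("tum rim far",P[i]); i=k[:,1].argmax();print("foot near",s.plane(k[i],0)); print(s.C)
E
python3 m3.py
```

```text
cad rim fit [0.62409464 0.05239949] 0.04488741780657015
[[ 0.4221  0.1244  0.015 ]
 [ 0.389   0.1152  0.015 ]
 [ 0.4494 -0.0414  0.015 ]
 [ 0.431  -0.0454  0.015 ]]
ctr [0.42290008 0.03819055 0.015     ] len 0.16679508742361948 101.98167280866225
[[ 0.3847  0.1123  0.018 ]
 [ 0.4195  0.1205  0.018 ]
 [ 0.4294 -0.0491  0.018 ]
 [ 0.4495 -0.0418  0.018 ]]
ctrS [0.42079745 0.03546956 0.018     ] len 0.166063556684256 103.01342668711487
contS
tum rim far [0.36078842 0.30101793 0.07      ]
foot near [[0.34378346 0.258831   0.        ]]
[ 0.18604559 -0.70127276  0.83193307]
```

```bash
cat > go.py <<'E'
import sys,numpy as np
from rig import manip
from scipy.spatial.transform import Rotation as Ro
o=manip.observe();R=Ro.from_quat(o["orientation"]).as_matrix();p=np.array(o["position"])
psi=np.degrees(np.arctan2(R[1,1],R[0,1]))
x,y,z,a=map(float,sys.argv[1:5])
turn=(psi-a+180)%360-180
Rn=R@Ro.from_euler('z',turn,degrees=True).as_matrix()
d=np.array([x,y,z])-p
print("t",o["t"],"p",p.round(4),"psi",psi.round(2),"tiltz",R[:,2].round(4),"F",np.round(o["contact_force"],1),"gap",round(o["finger_gap"],4),"q",np.round(o["qpos"],2))
print("turn units(5deg)",round(turn/5,3),"| shift units now",(R.T@d/.3).round(3),"| after turn",(Rn.T@d/.3).round(3))
E
python3 go.py .42 -.145 .15 -1.3
python3 -m creep '[[0,0,0,1,1],[0,0,0,1,1],[0,0,0,1,1],[0,0,0,1,1],[0,0,0,1,1],[0,0,0,1,1],[0,0,0,1,1],[0,0,0,1,1],[0,0,0,1,1],[0,0,0,1,1],[0,0,0,1,1],[0,0,0,1,1],[0,0,0,1,1],[0,0,0,0.06,1],[0,0,0,0,1]]' 30
python3 go.py .42 -.145 .15 -1.3
```

```text
t 0.5 p [0.274  0.5617 0.2313] psi 64.0 tiltz [-0.  0. -1.] F [-0.8  0.4 -1.1] gap 0.0854 q [ 1.01  0.28 -0.03  1.27  0.    1.47]
turn units(5deg) 13.06 | shift units now [-1.47  -1.904  0.271] | after turn [-2.344  0.54   0.271]
t: 2.38
position: [0.274, 0.5617, 0.2313]
orientation: [0.715, 0.699, 0.0, -0.0]
contact_force: [-0.6, 0.5, 0.4]
finger_gap: 0.0854
t 2.375 p [0.274  0.5617 0.2313] psi -1.23 tiltz [ 0.  0. -1.] F [-0.6  0.5  0.4] gap 0.0854 q [ 1.01  0.28 -0.03  1.27  0.    2.61]
turn units(5deg) 0.013 | shift units now [-2.345  0.537  0.271] | after turn [-2.344  0.54   0.271]
```

```bash

python3 -m creep '[[-0.08,0.02,0,0,1],[-0.14,0.03,0,0,1],[-0.14,0.03,0,0,1],[-0.14,0.03,0,0,1],[-0.14,0.03,0,0,1],[-0.14,0.03,0,0,1],[-0.14,0.03,0,0,1],[-0.14,0.03,0,0,1],[-0.14,0.03,0,0,1],[-0.14,0.03,0,0,1],[-0.14,0.03,0,0,1],[-0.14,0.03,0,0,1],[-0.14,0.03,0,0,1],[-0.14,0.03,0.05,0,1],[-0.14,0.03,0.05,0,1],[-0.14,0.03,0.05,0,1],[-0.14,0.03,0.05,0,1],[-0.025,0.037,0.07,0,1],[0,0,0,0,1]]'
python3 go.py .42 -.145 .15 -1.3
```

```text
t: 4.75
position: [0.4182, -0.1454, 0.1491]
orientation: [0.715, 0.699, -0.0, -0.002]
contact_force: [0.4, 0.7, 0.5]
finger_gap: 0.0856
t 4.75 p [ 0.4182 -0.1454  0.1491] psi -1.34 tiltz [-0.0028  0.0015 -1.    ] F [0.4 0.7 0.5] gap 0.0856 q [-0.48  0.02 -0.51  1.04  0.    1.11]
turn units(5deg) -0.008 | shift units now [ 0.001  0.006 -0.003] | after turn [ 0.001  0.006 -0.003]
```

```bash

python3 -m creep '[[0,0.006,0.08,0,1],[0,0,0.1,0,1],[0,0,0.1,0,1],[0,0,0.1,0,1],[0,0,0.06,0,1],[0,0,0.04,0,1],[0,0,0,0,1]]'
python3 -c "
from h import *
V('top','t1');V('side','s1')"
python3 go.py .42 -.145 .005 -1.3
```

```text
t: 5.62
position: [0.4206, -0.1447, 0.0063]
orientation: [0.715, 0.699, -0.0, -0.0]
contact_force: [0.7, -0.2, -0.0]
finger_gap: 0.0856
t 5.725 p [ 0.4216 -0.1454  0.0071] psi -1.27 tiltz [ 1.2e-03 -6.0e-04 -1.0e+00] F [0.5 0.2 1.2] gap 0.0853 q [-0.48  0.21 -0.66  0.7   0.    1.12]
turn units(5deg) 0.006 | shift units now [ 0.001 -0.005  0.007] | after turn [ 0.001 -0.005  0.007]
```

View pics/s1.png

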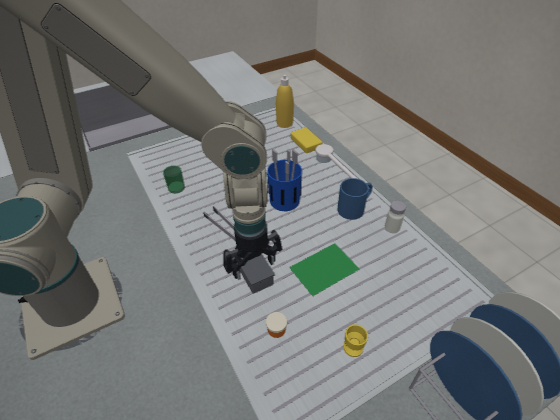

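The side view shows the fingers around the container at about (255,262), with nothing else touched. I'll close the gripper.

```bash

python3 -m creep '[[0,0,0,0,0.8],[0,0,0,0,0.7],[0,0,0,0,0.6],[0,0,0,0,0.5],[0,0,0,0,0.4],[0,0,0,0,0.4]]' 30
python3 go.py .42 -.145 .10 -1.3
python3 -m creep '[[0,0,-0.03,0,0.4],[0,0,-0.06,0,0.4],[0,0,-0.1,0,0.4],[0,0,-0.1,0,0.4],[0,0,-0.03,0,0.4],[0,0,0,0,0.4]]'
python3 -c "
from h import *
V('top','t2');V('side','s2')"
python3 go.py .5835 -.2197 .10 -87.2
```

```text
t: 6.48
position: [0.4215, -0.1457, 0.0073]
orientation: [0.715, 0.699, 0.0, 0.001]
contact_force: [-1.6, 0.9, 5.8]
finger_gap: 0.063
t 6.475 p [ 0.4215 -0.1457  0.0073] psi -1.3 tiltz [ 1.1e-03 -7.0e-04 -1.0e+00] F [-1.6  0.9  5.8] gap 0.063 q [-0.48  0.21 -0.66  0.7  -0.    1.12]
turn units(5deg) 0.0 | shift units now [ 0.002 -0.005 -0.309] | after turn [ 0.002 -0.005 -0.309]
t: 7.22
position: [0.4212, -0.1454, 0.1026]
orientation: [0.715, 0.699, 0.0, 0.001]
contact_force: [0.1, 0.3, -2.8]
finger_gap: 0.0636
t 7.325 p [ 0.4199 -0.1448  0.1012] psi -1.31 tiltz [-0.0019  0.001  -1.    ] F [ 0.  -0.4 -1.8] gap 0.0635 q [-0.48  0.07 -0.57  0.93  0.    1.12]
turn units(5deg) 17.179 | shift units now [-0.237  0.551  0.003] | after turn [0.532 0.276 0.003]
```

View pics/s2.png

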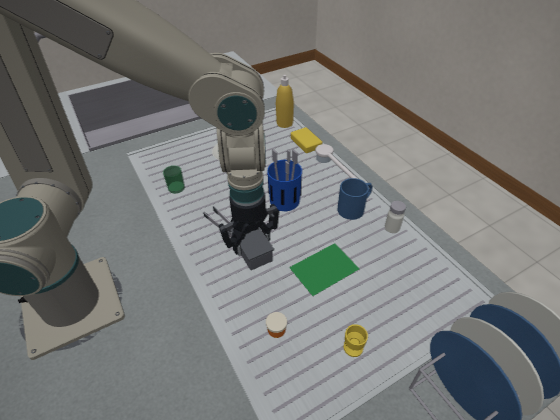

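```bash

python3 -m creep '[[0,0,0,0.5,0.4],[0,0,0,1,0.4],[0,0,0,1,0.4],[0,0,0,1,0.4],[0,0,0,1,0.4],[0,0,0,1,0.4],[0,0,0,1,0.4],[0,0,0,1,0.4],[0,0,0,1,0.4],[0,0,0,1,0.4],[0,0,0,1,0.4],[0,0,0,1,0.4],[0,0,0,1,0.4],[0,0,0,1,0.4],[0,0,0,1,0.4],[0,0,0,1,0.4],[0,0,0,1,0.4],[0,0,0,0.68,0.4],[0,0,0,0,0.4]]'
python3 -m creep '[[0.03,0.016,0,0,0.4],[0.08,0.04,0,0,0.4],[0.1,0.05,0,0,0.4],[0.1,0.05,0,0,0.4],[0.1,0.05,0,0,0.4],[0.08,0.05,0,0,0.4],[0.04,0.02,0,0,0.4],[0,0,0,0,0.4],[0,0,0,0,0.4]]'
python3 -c "
from h import *
V('top','t3');V('side','s3')"
python3 go.py .5835 -.2197 .0115 -87.2
```

```text
t: 9.7
position: [0.4198, -0.1447, 0.1009]
orientation: [1.0, 0.025, -0.001, -0.001]
contact_force: [0.3, 0.8, -1.5]
finger_gap: 0.0637
t: 10.82
position: [0.5825, -0.2195, 0.1018]
orientation: [1.0, 0.025, -0.001, -0.0]
contact_force: [-0.5, 0.4, -1.8]
finger_gap: 0.0633
t 10.925 p [ 0.5826 -0.2195  0.1021] psi -87.19 tiltz [-1.2e-03  6.0e-04 -1.0e+00] F [-1.   0.2 -2. ] gap 0.0633 q [-0.46  0.37 -0.19  1.02  0.    2.63]
turn units(5deg) 0.002 | shift units now [0.003 0.001 0.302] | after turn [0.003 0.001 0.302]
```

View pics/s3.png

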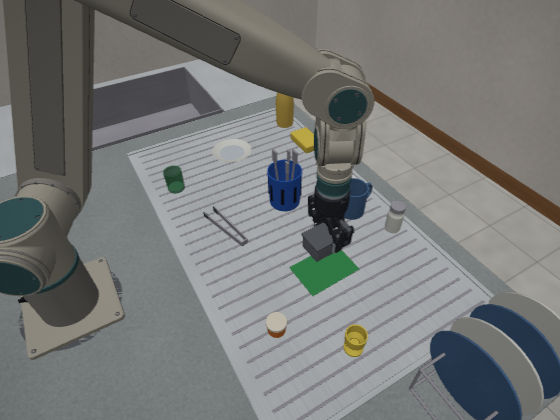

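View pics/t3.png

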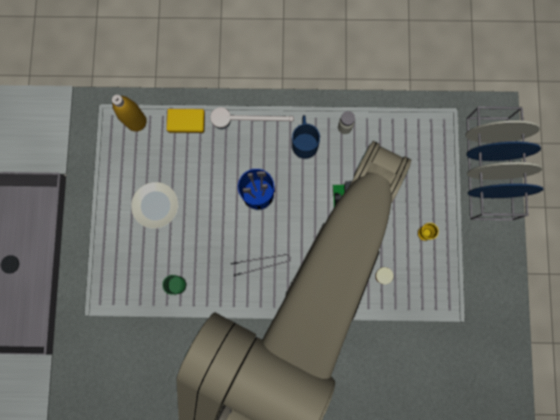

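```bash

python3 -m creep '[[0.003,0,0.04,0,0.4],[0,0,0.08,0,0.4],[0,0,0.08,0,0.4],[0,0,0.05,0,0.4],[0,0,0.03,0,0.4],[0,0,0.015,0,0.4],[0,0,0.005,0,0.4],[0,0,0,0,0.4],[0,0,0,0,0.4]]'
python3 go.py .5835 -.2197 .0105 -87.2
```

```text
t: 12.05
position: [0.5851, -0.2204, 0.013]
orientation: [1.0, 0.024, 0.001, 0.0]
contact_force: [-0.1, 0.5, -0.7]
finger_gap: 0.0637
t 12.05 p [ 0.5851 -0.2204  0.013 ] psi -87.2 tiltz [ 1.1e-03 -6.0e-04 -1.0e+00] F [-0.1  0.5 -0.7] gap 0.0637 q [-0.46  0.46 -0.26  0.85 -0.    2.63]
turn units(5deg) -0.0 | shift units now [-0.005 -0.003  0.008] | after turn [-0.005 -0.003  0.008]
```

```bash

python3 -m creep '[[-0.004,-0.002,0.004,0,0.4],[0,0,0.004,0,0.4],[0,0,0,0,0.4]]'
python3 go.py .5835 -.2197 .0105 -87.2
```

```text
t: 12.42
position: [0.5833, -0.2195, 0.0103]
orientation: [1.0, 0.024, -0.0, -0.0]
contact_force: [-1.1, 0.7, 3.2]
finger_gap: 0.0637
t 12.425 p [ 0.5833 -0.2195  0.0103] psi -87.2 tiltz [-1.e-04  0.e+00 -1.e+00] F [-1.1  0.7  3.2] gap 0.0637 q [-0.46  0.46 -0.27  0.84 -0.    2.63]
turn units(5deg) 0.001 | shift units now [ 0.001  0.001 -0.001] | after turn [ 0.001  0.001 -0.001]
```

Contact is made, so I'll release, rise and move over to the pot.

```bash

python3 -m creep '[[0,0,0,0,0.8],[0,0,0,0,0.9],[0,0,0,0,1],[0,0,0,0,1],[0,0,-0.05,0,1],[0,0,-0.1,0,1],[0,0,-0.1,0,1],[0,0,-0.1,0,1],[0,0,-0.05,0,1],[0,0,0,0,1]]'
python3 go.py .394 -.307 .12 -87.2
```

```text
t: 13.68
position: [0.5845, -0.2202, 0.1316]
orientation: [1.0, 0.024, 0.001, 0.001]
contact_force: [-0.5, 0.6, -0.6]
finger_gap: 0.085
t 13.675 p [ 0.5845 -0.2202  0.1316] psi -87.2 tiltz [ 0.003  -0.0015 -1.    ] F [-0.5  0.6 -0.6] gap 0.085 q [-0.46  0.34 -0.16  1.07 -0.    2.63]
turn units(5deg) -0.0 | shift units now [-0.648  0.258  0.037] | after turn [-0.648  0.258  0.037]
```

```bash

python3 -m creep '[[-0.05,0.02,0,0,1],[-0.1,0.04,0,0,1],[-0.12,0.05,0,0,1],[-0.12,0.05,0,0,1],[-0.12,0.05,0,0,1],[-0.09,0.03,0,0,1],[-0.048,0.018,0.03,0,1],[0,0,0,0,1],[0,0,0,0,1]]'
python3 go.py .394 -.307 .006 -87.2
cp m.py m4.py
python3 - <<'E'
from h import *
t=V("top","t4");s=V("side","s4")
k=up(t,(320,172,385,246),lambda c,h:(h[...,1]>110)&(h[...,0]>45)&(h[...,0]<85)); print("matT",rect(t.plane(k,.003)))
k=up(s,(262,310,292,342),lambda c,h:(h[...,1]<90)&(c.sum(2)>467)); print("potS",ell(s.plane(k,.038)))
E
```

```text
t: 14.8
position: [0.3933, -0.3061, 0.1204]
orientation: [1.0, 0.025, -0.0, -0.0]
contact_force: [0.1, 0.5, -0.1]
finger_gap: 0.0856
t 14.8 p [ 0.3933 -0.3061  0.1204] psi -87.18 tiltz [-1.e-04  7.e-04 -1.e+00] F [ 0.1  0.5 -0.1] gap 0.0856 q [-0.79  0.14 -0.44  0.99  0.    2.3 ]
turn units(5deg) 0.004 | shift units now [0.002 0.003 0.381] | after turn [0.002 0.003 0.381]
matT [ 584.2 -219.9  146.8  100.6    2.8]
potS [ 388.4 -302.2   53.8   68.7]
```

View pics/t4.png

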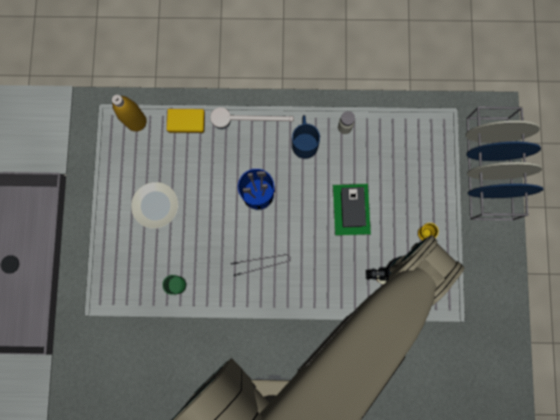

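View pics/s4.png

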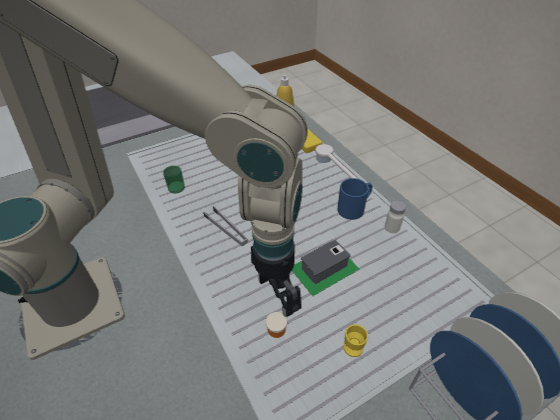

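```bash

python3 - <<'E'
from h import *
t=V("top")
k=up(t,(338,183,370,230),lambda c,h:(c.mean(2)<130)&(h[...,1]<110)); print("contT",rect(t.plane(k,.051)))
E
python3 -m creep '[[0.001,0.003,0.05,0,1],[0,0,0.1,0,1],[0,0,0.1,0,1],[0,0,0.07,0,1],[0,0,0.04,0,1],[0,0,0.01,0,1],[0,0,0,0,1],[0,0,0,0,0.8],[0,0,0,0,0.65],[0,0,0,0,0.5],[0,0,0,0,0.4],[0,0,0,0,0.4]]' 25
python3 go.py .394 -.307 .006 -87.2
```

```text
contT [ 583.3 -219.2  111.7   64.8    2.6]
t: 16.45
position: [0.3937, -0.3076, 0.0107]
orientation: [1.0, 0.024, 0.0, 0.0]
contact_force: [-0.9, 1.3, 6.4]
finger_gap: 0.0468
t 16.45 p [ 0.3937 -0.3076  0.0107] psi -87.2 tiltz [ 7.e-04 -6.e-04 -1.e+00] F [-0.9  1.3  6.4] gap 0.0468 q [-0.79  0.28 -0.55  0.74  0.    2.3 ]
turn units(5deg) 0.001 | shift units now [ 0.001 -0.002  0.016] | after turn [ 0.001 -0.002  0.016]
```

```bash

python3 -m creep '[[0,0,-0.04,0,0.4],[0,0,-0.08,0,0.4],[0,0,-0.1,0,0.4],[0,0,-0.1,0,0.4],[0,0,-0.06,0,0.4],[0,0,0,0,0.4]]'
python3 go.py .5655 -.2203 .1 -87.2
python3 -c "
from h import *
s=V('side','s5');cv2.imwrite('pics/s5c.png',cv2.resize(s.im[180:380,190:390,::-1],None,fx=3,fy=3))"
```

```text
t: 17.2
position: [0.3945, -0.3085, 0.1259]
orientation: [1.0, 0.024, 0.001, 0.002]
contact_force: [-0.5, -0.2, -0.6]
finger_gap: 0.0469
t 17.2 p [ 0.3945 -0.3085  0.1259] psi -87.2 tiltz [ 0.003  -0.0031 -1.    ] F [-0.5 -0.2 -0.6] gap 0.0469 q [-0.79  0.14 -0.44  0.99 -0.    2.3 ]
turn units(5deg) -0.0 | shift units now [ 0.584 -0.266  0.087] | after turn [ 0.584 -0.266  0.087]
```

View pics/s5c.png

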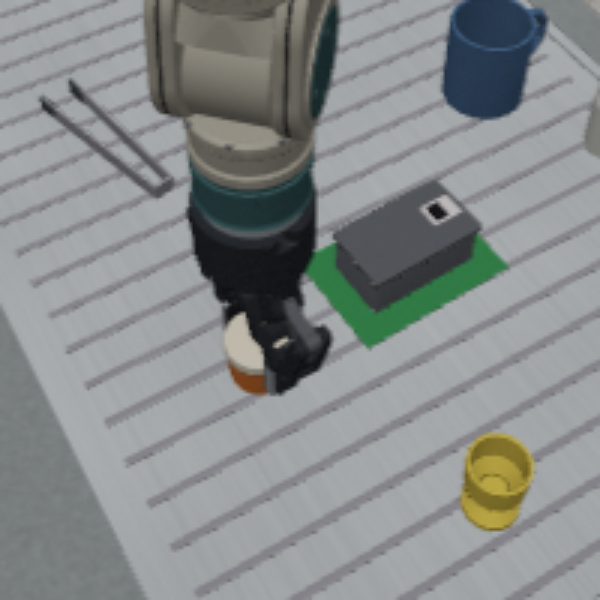

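```bash

python3 - <<'E'
from h import *
s=V("side")
p=np.array(manip.observe()["position"]);c=p+[0,0,.0275]
a=np.linspace(0,6.28,40)
q=s.proj(np.c_[c[0]+.024*np.cos(a),c[1]+.024*np.sin(a),np.full(40,c[2])])
im=cv2.resize(s.im[260:330,240:320],None,fx=7,fy=7)[:,:,::-1].copy()
for u in q: cv2.circle(im,tuple(np.int32((u-[240,260]+.5)*7)),2,(0,0,255),-1)
cv2.imwrite("pics/s5d.png",im)
E
```

```text
(no output)
```

View pics/s5d.png

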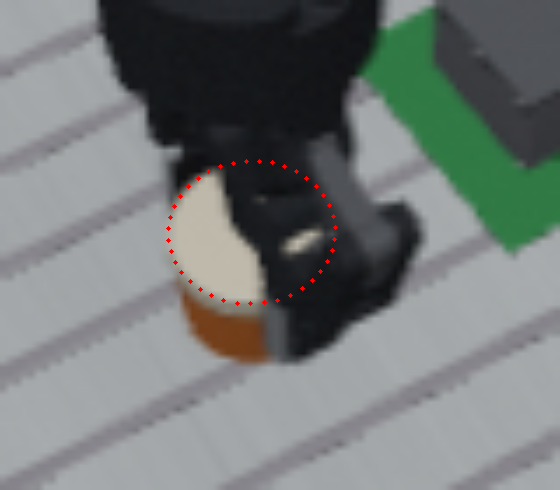

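```bash

python3 -m creep '[[0.04,-0.016,0,0,0.4],[0.09,-0.04,0,0,0.4],[0.11,-0.05,0,0,0.4],[0.11,-0.05,0,0,0.4],[0.11,-0.05,0,0,0.4],[0.08,-0.04,0.03,0,0.4],[0.04,-0.018,0.04,0,0.4],[0,0,0.04,0,0.4],[0,0,0.04,0,0.4],[0,0,0,0,0.4],[0,0,0,0,0.4]]'
python3 go.py .5650 -.2203 .0617 -87.2
```

```text
t: 18.68
position: [0.5629, -0.2202, 0.0791]
orientation: [1.0, 0.024, 0.0, 0.0]
contact_force: [-0.1, 0.3, -0.6]
finger_gap: 0.0472
t 18.675 p [ 0.5629 -0.2202  0.0791] psi -87.26 tiltz [ 1.e-04 -1.e-04 -1.e+00] F [-0.1  0.3 -0.6] gap 0.0472 q [-0.48  0.36 -0.26  0.96 -0.    2.61]
turn units(5deg) -0.012 | shift units now [0.007 0.001 0.058] | after turn [0.007 0.001 0.058]
```

```bash

python3 -m creep '[[0.006,0,0.02,0,0.4],[0,0,0.02,0,0.4],[0,0,0.01,0,0.4],[0,0,0,0,0.4],[0,0,0,0,0.4]]'
python3 go.py .5650 -.2203 .0617 -87.2
python3 - <<'E'
from h import *
s=V("side","s6");im=cv2.resize(s.im[200:300,270:380],None,fx=6,fy=6)[:,:,::-1].copy();cv2.imwrite("pics/s6c.png",im)
E
```

```text
t: 19.3
position: [0.5652, -0.2196, 0.064]
orientation: [1.0, 0.024, 0.0, 0.0]
contact_force: [-0.6, -0.3, -1.0]
finger_gap: 0.0471
t 19.3 p [ 0.5652 -0.2196  0.064 ] psi -87.2 tiltz [ 2.e-04 -1.e-04 -1.e+00] F [-0.6 -0.3 -1. ] gap 0.0471 q [-0.48  0.38 -0.27  0.93 -0.    2.62]
turn units(5deg) 0.001 | shift units now [-0.001  0.002  0.008] | after turn [-0.001  0.002  0.008]
```

View pics/s6c.png

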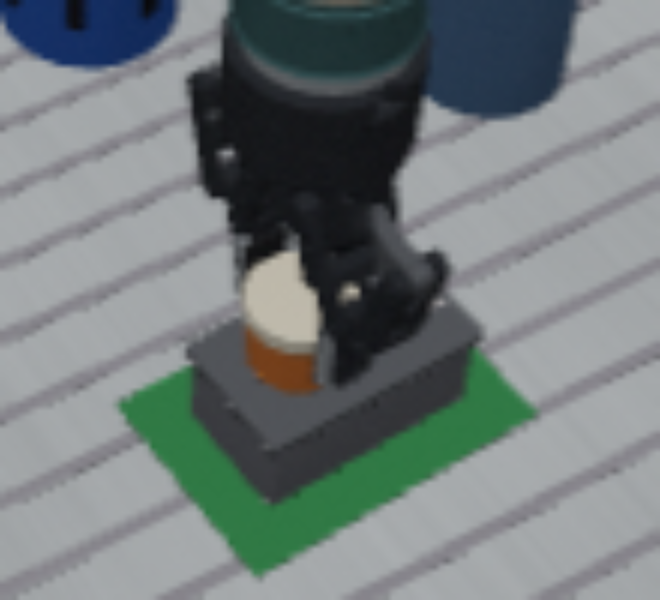

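```bash

python3 -m creep '[[0,0,0.005,0,0.4],[0,0,0.003,0,0.4],[0,0,0,0,0.4]]'
python3 go.py .5650 -.2203 .0617 -87.2
```

```text
t: 19.73
position: [0.5651, -0.2196, 0.0617]
orientation: [1.0, 0.024, 0.0, 0.0]
contact_force: [-0.7, 0.7, 1.3]
finger_gap: 0.0467
t 19.725 p [ 0.5651 -0.2196  0.0617] psi -87.2 tiltz [ 1.e-04 -1.e-04 -1.e+00] F [-0.7  0.7  1.3] gap 0.0467 q [-0.48  0.38 -0.27  0.92 -0.    2.62]
turn units(5deg) -0.0 | shift units now [-0.001  0.002  0.   ] | after turn [-0.001  0.002  0.   ]
```

```bash

python3 -m creep '[[0,0,0,0,0.6],[0,0,0,0,0.7],[0,0,0,0,0.85],[0,0,0,0,1],[0,0,0,0,1],[0,0,-0.05,0,1],[0,0,-0.1,0,1],[0,0,-0.1,0,1],[0,0,-0.1,0,1],[0,0,-0.1,0,1],[0,0,-0.05,0,1]]'
python3 go.py .358 .275 .20 0
```

```text
t: 21.1
position: [0.5663, -0.2202, 0.2147]
orientation: [1.0, 0.024, 0.002, 0.001]
contact_force: [0.0, 0.4, 0.1]
finger_gap: 0.0854
t 21.1 p [ 0.5663 -0.2202  0.2147] psi -87.2 tiltz [ 0.0039 -0.002  -1.    ] F [0.  0.4 0.1] gap 0.0854 q [-0.48  0.25 -0.09  1.22  0.    2.62]
turn units(5deg) -17.44 | shift units now [-0.613 -1.683  0.043] | after turn [ 1.651 -0.694  0.043]
```

```bash

python3 -m creep '[[0,0,0,-0.5,1],[0,0,0,-1,1],[0,0,0,-1,1],[0,0,0,-1,1],[0,0,0,-1,1],[0,0,0,-1,1],[0,0,0,-1,1],[0,0,0,-1,1],[0,0,0,-1,1],[0,0,0,-1,1],[0,0,0,-1,1],[0,0,0,-1,1],[0,0,0,-1,1],[0,0,0,-1,1],[0,0,0,-1,1],[0,0,0,-1,1],[0,0,0,-1,1],[0,0,0,-0.94,1],[0,0,0,0,1]]'
python3 -m creep '[[0.07,-0.03,0,0,1],[0.13,-0.055,0,0,1],[0.13,-0.055,0,0,1],[0.13,-0.055,0,0,1],[0.13,-0.055,0,0,1],[0.13,-0.055,0,0,1],[0.13,-0.055,0,0,1],[0.13,-0.055,0,0,1],[0.13,-0.055,0,0,1],[0.13,-0.055,0,0,1],[0.13,-0.055,0,0,1],[0.13,-0.055,0,0,1],[0.1,-0.04,0.04,0,1],[0.05,-0.02,0,0,1],[0,0,0,0,1],[0,0,0,0,1]]'
python3 go.py .358 .275 .20 0
python3 - <<'E'
from h import *
t=V("top","t7");s=V("side","s7")
im=cv2.resize(s.im[200:300,270:380],None,fx=5,fy=5)[:,:,::-1].copy();cv2.imwrite("pics/s7c.png",im)
k=up(t,(338,183,370,230),lambda c,h:(c.mean(2)<120)&(h[...,1]<110)); print("contT",rect(t.plane(k,.051)))
k=up(t,(338,183,370,230),lambda c,h:(c[...,0]>105)&(h[...,1]<90));print("potT",ell(t.plane(k,.089)))
im=cv2.resize(t.im[170:250,310:400],None,fx=6,fy=6)[:,:,::-1].copy();cv2.imwrite("pics/t7c.png",im)
E
```

```text
t: 23.48
position: [0.5648, -0.2195, 0.2113]
orientation: [0.707, 0.707, -0.0, -0.0]
contact_force: [-0.6, 0.4, 0.1]
finger_gap: 0.0856
t: 25.48
position: [0.3569, 0.2748, 0.1999]
orientation: [0.707, 0.707, 0.0, 0.0]
contact_force: [0.7, -0.3, -0.4]
finger_gap: 0.0851
t 25.475 p [0.3569 0.2748 0.1999] psi -0.05 tiltz [ 6.e-04 -2.e-04 -1.e+00] F [ 0.7 -0.3 -0.4] gap 0.0851 q [ 0.51 -0.02 -0.43  1.16 -0.    2.08]
turn units(5deg) -0.01 | shift units now [ 0.001  0.004 -0.   ] | after turn [ 0.001  0.004 -0.   ]
contT [ 583.4 -219.6  111.6   65.4    2.9]
potT [ 564.6 -220.2   48.8   49.4]
```

View pics/s7.png

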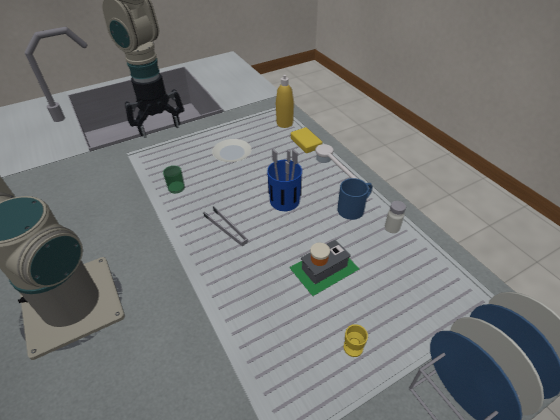

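View pics/t7c.png

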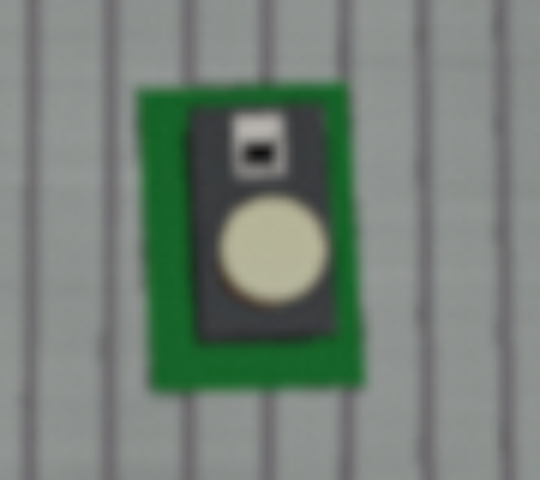

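```bash

python3 -m creep '[[0,0.004,0.05,0,1],[0,0,0.1,0,1],[0,0,0.1,0,1],[0,0,0.1,0,1],[0,0,0.1,0,1],[0,0,0.08,0,1],[0,0,0.04,0,1],[0,0,0,0,1]]'
python3 go.py .358 .275 .028 0
python3 - <<'E'
from h import *
s=V("side","s8");im=cv2.resize(s.im[120:220,120:240],None,fx=6,fy=6)[:,:,::-1].copy();cv2.imwrite("pics/s8c.png",im)
E
```

```text
t: 26.58
position: [0.357, 0.2746, 0.0275]
orientation: [0.707, 0.707, -0.001, -0.0]
contact_force: [-0.1, 0.0, 0.2]
finger_gap: 0.0853
t 26.575 p [0.357  0.2746 0.0275] psi -0.04 tiltz [-0.0022 -0.0013 -1.    ] F [-0.1  0.   0.2] gap 0.0853 q [ 0.51  0.19 -0.63  0.76 -0.    2.08]
turn units(5deg) -0.007 | shift units now [ 0.001  0.003 -0.002] | after turn [ 0.001  0.003 -0.002]
```

View pics/s8c.png

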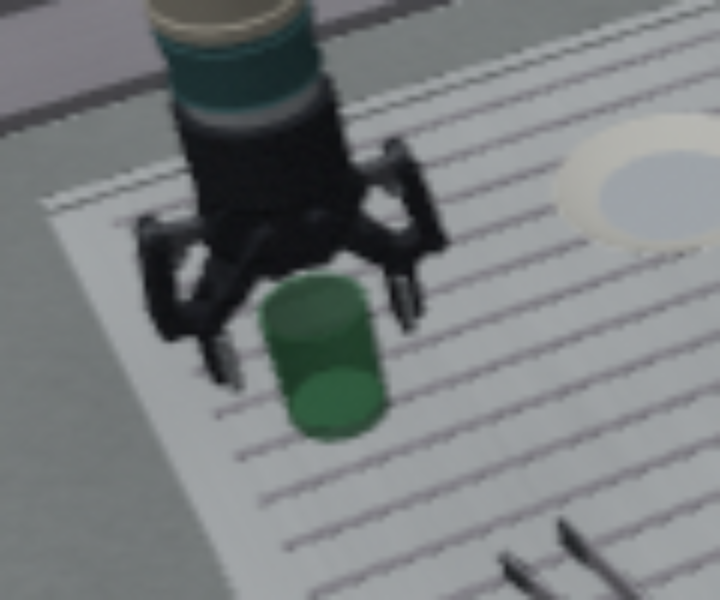

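```bash

python3 -m creep '[[0,0.006,0,0,1],[0,0,0,0,0.9],[0,0,0,0,0.83],[0,0,0,0,0.77],[0,0,0,0,0.72],[0,0,0,0,0.68],[0,0,0,0,0.64],[0,0,0,0,0.6],[0,0,0,0,0.55],[0,0,0,0,0.5],[0,0,0,0,0.5]]' 25
python3 go.py .586 .348 .12 0
```

```text
t: 28.0
position: [0.3594, 0.2754, 0.0287]
orientation: [0.707, 0.707, -0.0, -0.0]
contact_force: [-2.8, 0.6, 4.6]
finger_gap: 0.0556
t 28.0 p [0.3594 0.2754 0.0287] psi 0.01 tiltz [-3.e-04  1.e-04 -1.e+00] F [-2.8  0.6  4.6] gap 0.0556 q [ 0.51  0.19 -0.63  0.76  0.    2.08]
turn units(5deg) 0.001 | shift units now [ 0.242  0.755 -0.304] | after turn [ 0.242  0.755 -0.304]
```

```bash

python3 -m creep '[[0,0,-0.02,0,0.5],[0,0,-0.04,0,0.5],[0,0,-0.08,0,0.5],[0,0,-0.08,0,0.5],[0,0,-0.06,0,0.5],[0,0,-0.02,0,0.5],[0,0,0,0,0.5]]' 30
python3 go.py .586 .348 .12 0
python3 - <<'E'
from h import *
s=V("side","s9");p=np.array(manip.observe()["position"]);zb=p[2]-.0287
a=np.linspace(0,6.28,40);im=cv2.resize(s.im[100:200,120:240],None,fx=6,fy=6)[:,:,::-1].copy()
for r,z in((.028,zb+.07),(.0265,zb)):
  for u in s.proj(np.c_[p[0]+r*np.cos(a),p[1]+r*np.sin(a),np.full(40,z)]): cv2.circle(im,tuple(np.int32((u-[120,100]+.5)*6)),1,(0,0,255),-1)
cv2.imwrite("pics/s9c.png",im)
E
```

```text
t: 28.88
position: [0.3598, 0.2755, 0.1188]
orientation: [0.707, 0.707, 0.0, 0.0]
contact_force: [-0.0, 0.0, -1.6]
finger_gap: 0.0555
t 28.875 p [0.3598 0.2755 0.1188] psi -0.0 tiltz [ 8.e-04  4.e-04 -1.e+00] F [-0.   0.  -1.6] gap 0.0555 q [ 0.51  0.06 -0.53  0.97 -0.    2.08]
turn units(5deg) -0.001 | shift units now [ 0.242  0.754 -0.003] | after turn [ 0.242  0.754 -0.003]
```

View pics/s9c.png

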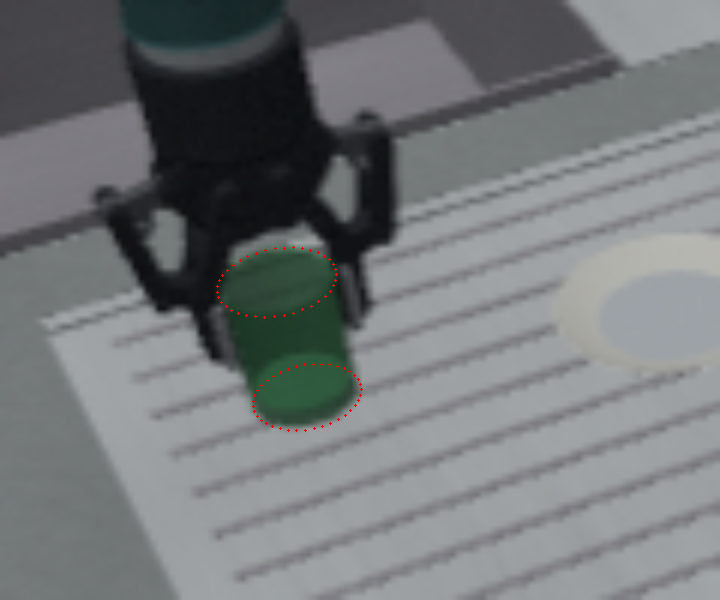

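```bash

python3 -m creep '[[0.012,0.034,0,0,0.5],[0.025,0.08,0,0,0.5],[0.03,0.1,0,0,0.5],[0.035,0.1,0,0,0.5],[0.035,0.1,0,0,0.5],[0.035,0.1,0,0,0.5],[0.03,0.1,0,0,0.5],[0.025,0.08,0,0,0.5],[0.015,0.05,0,0,0.5],[0,0.01,0,0,0.5],[0,0,0,0,0.5],[0,0,0,0,0.5]]'
python3 go.py .586 .348 .036 0
python3 - <<'E'
from h import *
t=V("top","t10");s=V("side","s10")
k=up(s,(200,130,262,172),lambda c,h:(c[...,0]-c[...,2]>6)&(c[...,0]>150)); P=s.plane(k,.016)
print("sauS",ell(P),rect(P))
im=cv2.resize(s.im[60:190,160:320],None,fx=4.5,fy=4.5)[:,:,::-1].copy();cv2.imwrite("pics/s10c.png",im)
E
```

```text
t: 30.42
position: [0.5849, 0.3477, 0.1181]
orientation: [0.707, 0.707, -0.001, -0.0]
contact_force: [-0.1, -0.5, -1.6]
finger_gap: 0.0554
t 30.425 p [0.5849 0.3477 0.1181] psi 0.01 tiltz [-1.2e-03 -5.0e-04 -1.0e+00] F [-0.1 -0.5 -1.6] gap 0.0554 q [ 0.44  0.45 -0.03  1.09  0.    2.01]
turn units(5deg) 0.002 | shift units now [0.001 0.004 0.274] | after turn [0.001 0.004 0.274]Traceback (most recent call last):
  File "<stdin>", line 3, in <module>
  File "h.py", line 35, in up
    k=big(m)[:,0].astype(float)
      ~~~^^^
  File "h.py", line 22, in big
    return max(c,key=cv2.contourArea)
ValueError: max() iterable argument is empty
```

View pics/t10.png

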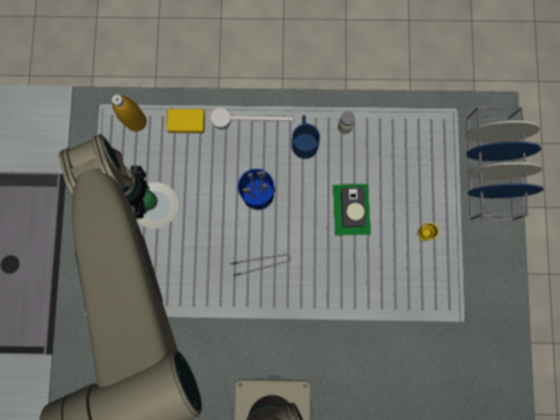

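```bash

python3 -m creep '[[0,0.004,0.04,0,0.5],[0,0,0.08,0,0.5],[0,0,0.06,0,0.5],[0,0,0.04,0,0.5],[0,0,0.02,0,0.5],[0,0,0.01,0,0.5],[0,0,0,0,0.5],[0,0,0,0,0.5]]'
python3 go.py .586 .348 .0345 0
python3 - <<'E'
from h import *
s=V("side","s10");t=V("top","t11")
s0=cv2.imread("pics/side0.png")
print(s0[150,215:250:3].tolist())
p=np.array(manip.observe()["position"])
a=np.linspace(0,6.28,60);im=cv2.resize(s.im[90:190,180:290],None,fx=6,fy=6)[:,:,::-1].copy()
for r,z,c in((.028,p[2]-.0287+.07,p),(.0265,p[2]-.0287,p),(.068,.016,(.586,.348)),(.045,.006,(.586,.348))):
  for u in s.proj(np.c_[c[0]+r*np.cos(a),c[1]+r*np.sin(a),np.full(60,z)]): cv2.circle(im,tuple(np.int32((u-[180,90]+.5)*6)),1,(0,0,255),-1)
cv2.imwrite("pics/s10c.png",im)
E
```

```text
t: 31.52
position: [0.5875, 0.3482, 0.0443]
orientation: [0.707, 0.707, 0.001, 0.0]
contact_force: [-0.7, -0.3, -1.4]
finger_gap: 0.0551
t 31.525 p [0.5875 0.3482 0.0443] psi 0.0 tiltz [ 1.2e-03  6.0e-04 -1.0e+00] F [-0.7 -0.3 -1.4] gap 0.0551 q [ 0.44  0.51 -0.1   0.96  0.    2.01]
turn units(5deg) 0.0 | shift units now [-0.001 -0.005  0.033] | after turn [-0.001 -0.005  0.033]
[[164, 168, 169], [167, 171, 171], [166, 161, 156], [165, 160, 155], [166, 161, 155], [166, 161, 155], [166, 161, 155], [166, 161, 155], [166, 161, 156], [166, 161, 155], [171, 175, 176], [168, 174, 174]]
```

View pics/s10c.png

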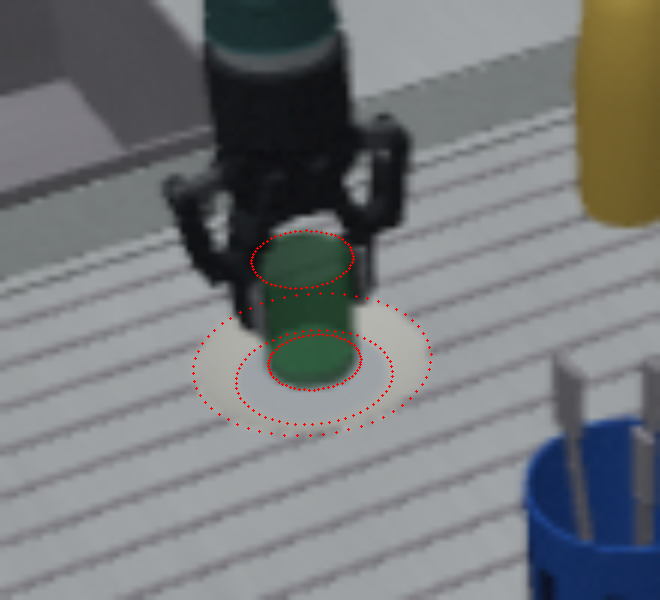

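```bash

python3 -m creep '[[0,-0.004,0.01,0,0.5],[0,0,0.01,0,0.5],[0,0,0.005,0,0.5],[0,0,0.004,0,0.5],[0,0,0,0,0.5],[0,0,0,0,0.5]]'
python3 go.py .586 .348 .0345 0
```

```text
t: 32.38
position: [0.5858, 0.348, 0.0348]
orientation: [0.707, 0.707, 0.0, -0.0]
contact_force: [-0.5, -0.2, -1.4]
finger_gap: 0.0555
t 32.375 p [0.5858 0.348  0.0348] psi 0.0 tiltz [-0.e+00  1.e-04 -1.e+00] F [-0.5 -0.2 -1.4] gap 0.0555 q [ 0.44  0.52 -0.11  0.94  0.    2.01]
turn units(5deg) 0.001 | shift units now [-0.     0.001  0.001] | after turn [-0.     0.001  0.001]
```

```bash

python3 -m creep '[[0,0,0.003,0,0.5],[0,0,0.002,0,0.5],[0,0,0,0,0.5]]'
python3 go.py .586 .348 .0345 0
```

```text
t: 32.75
position: [0.5859, 0.348, 0.0348]
orientation: [0.707, 0.707, 0.0, 0.0]
contact_force: [-3.2, -0.8, 7.7]
finger_gap: 0.0558
t 32.75 p [0.5859 0.348  0.0348] psi 0.0 tiltz [ 3.e-04  2.e-04 -1.e+00] F [-3.2 -0.8  7.7] gap 0.0558 q [ 0.44  0.52 -0.11  0.94  0.    2.01]
turn units(5deg) 0.0 | shift units now [-0.     0.     0.001] | after turn [-0.     0.     0.001]
```

```bash

python3 -m creep '[[0,0,-0.002,0,0.6],[0,0,0,0,0.7],[0,0,0,0,0.85],[0,0,0,0,1],[0,0,0,0,1],[0,0,-0.03,0,1],[0,0,-0.06,0,1],[0,0,-0.1,0,1],[0,0,-0.12,0,1],[0,0,-0.12,0,1],[0,0,-0.12,0,1],[0,0,-0.05,0,1],[0,0,0,0,1]]'
python3 go.py .4215 .037 .15 12.5
```

```text
t: 34.38
position: [0.5867, 0.3484, 0.2158]
orientation: [0.707, 0.707, 0.002, 0.001]
contact_force: [-0.0, 1.5, -0.7]
finger_gap: 0.0853
t 34.375 p [0.5867 0.3484 0.2158] psi 0.0 tiltz [ 0.0032  0.0015 -1.    ] F [-0.   1.5 -0.7] gap 0.0853 q [0.44 0.38 0.09 1.27 0.   2.01]
turn units(5deg) -2.5 | shift units now [-1.038 -0.551  0.216] | after turn [-0.894 -0.763  0.216]
```

```bash

python3 -m creep '[[0,0,0,-1,1],[0,0,0,-1,1],[0,0,0,-0.5,1],[-0.05,-0.04,0,0,1],[-0.1,-0.085,0,0,1],[-0.12,-0.1,0,0,1],[-0.12,-0.1,0,0,1],[-0.12,-0.1,0,0,1],[-0.12,-0.1,0,0,1],[-0.12,-0.1,0.05,0,1],[-0.09,-0.09,0.05,0,1],[-0.054,-0.048,0.05,0,1],[0,0,0.05,0,1],[0,0,0,0,1],[0,0,0,0,1]]'
python3 go.py .4215 .037 .05 12.5
python3 - <<'E'
from h import *
t=V("top","t12");s=V("side","s12")
im=cv2.resize(s.im[90:250,160:330],None,fx=3.7,fy=3.7)[:,:,::-1].copy();cv2.imwrite("pics/s12c.png",im)
im=cv2.resize(t.im[170:290,110:300],None,fx=4,fy=4)[:,:,::-1].copy();cv2.imwrite("pics/t12c.png",im)
k=up(t,(135,187,175,225),lambda c,h:(h[...,1]>70)&(h[...,0]>45)&(h[...,0]<85))
P=t.plane(k,.076);print("tum.076 max/min",P.max(0),P.min(0));P=t.plane(k,.006);print(P.max(0),P.min(0))
E
```

```text
t: 36.25
position: [0.4209, 0.0372, 0.1539]
orientation: [0.625, 0.78, 0.0, -0.0]
contact_force: [0.1, 0.7, 0.1]
finger_gap: 0.0853
t 36.25 p [0.4209 0.0372 0.1539] psi 12.56 tiltz [-1.e-04  2.e-04 -1.e+00] F [0.1 0.7 0.1] gap 0.0853 q [-0.07 -0.03 -0.55  1.05  0.    1.29]
turn units(5deg) 0.013 | shift units now [-0.001  0.002  0.346] | after turn [-0.001  0.002  0.346]
tum.076 max/min [0.60904929 0.37182505 0.076     ] [0.55214486 0.30776923 0.076     ]
[0.62231274 0.39209017 0.006     ] [0.56262184 0.32489768 0.006     ]
```

View pics/s12c.png

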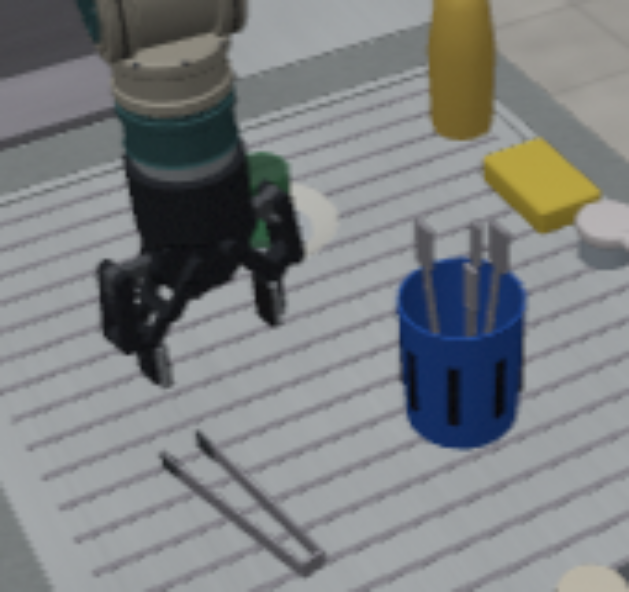

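View pics/t12c.png

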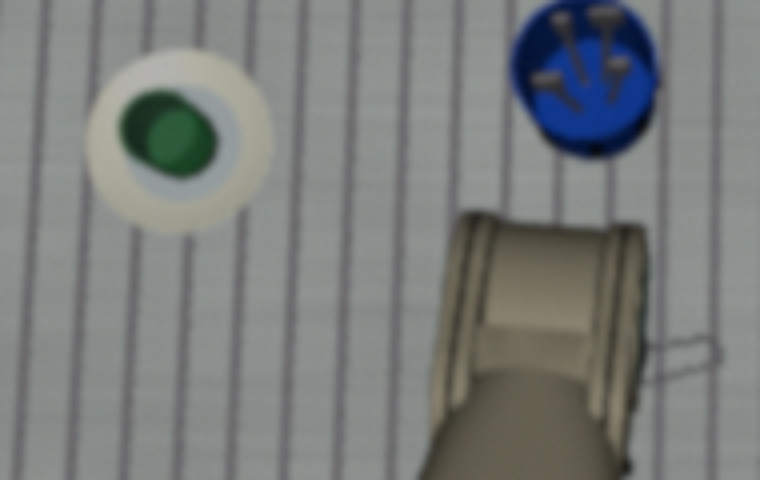

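```bash

python3 -m creep '[[0,0.002,0.05,0,1],[0,0,0.1,0,1],[0,0,0.1,0,1],[0,0,0.1,0,1],[0,0,0.08,0,0.8],[0,0,0.05,0,0.7],[0,0,0.018,0,0.7],[0,0,0,0,0.7],[0,0,0,0,0.7]]'
python3 go.py .4215 .037 .004 12.5
python3 - <<'E'
from h import *
s=V("side","s13")
im=cv2.resize(s.im[170:260,170:290],None,fx=6,fy=6)[:,:,::-1].copy();cv2.imwrite("pics/s13c.png",im)
E
```

```text
t: 37.48
position: [0.4217, 0.0367, 0.0051]
orientation: [0.626, 0.78, 0.0, 0.001]
contact_force: [0.1, 0.8, -0.0]
finger_gap: 0.0599
t 37.475 p [0.4217 0.0367 0.0051] psi 12.5 tiltz [ 1.4e-03 -1.0e-04 -1.0e+00] F [ 0.1  0.8 -0. ] gap 0.0599 q [-0.07  0.18 -0.71  0.68  0.    1.29]
turn units(5deg) 0.001 | shift units now [ 0.001 -0.     0.004] | after turn [ 0.001 -0.     0.004]
```

View pics/s13c.png

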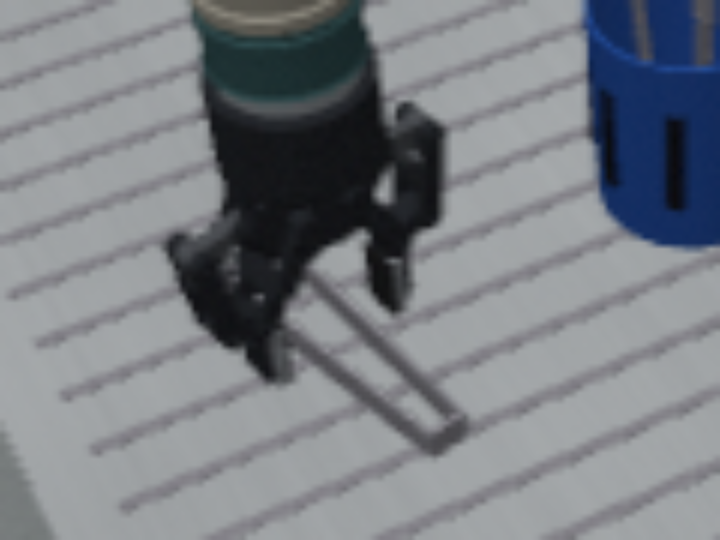

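Fingers straddle the tongs' middle (about (330,340) in the crop). I'll close the gripper.

```bash

python3 -m creep '[[0,0,0.003,0,0.6],[0,0,0,0,0.5],[0,0,0,0,0.4],[0,0,0,0,0.3],[0,0,0,0,0.2],[0,0,0,0,0.2],[0,0,0,0,0.2]]' 40
python3 go.py .4215 .037 .004 12.5
python3 -m creep '[[0,0,-0.02,0,0.2],[0,0,-0.05,0,0.2],[0,0,-0.08,0,0.2],[0,0,-0.08,0,0.2],[0,0,-0.03,0,0.2],[0,0,0,0,0.2]]'
python3 go.py .605 .2 .08 97.2
python3 - <<'E'
from h import *
s=V("side","s14")
im=cv2.resize(s.im[170:260,170:290],None,fx=6,fy=6)[:,:,::-1].copy();cv2.imwrite("pics/s14c.png",im)
E
```

```text
t: 38.4
position: [0.4219, 0.0368, 0.0042]
orientation: [0.626, 0.78, 0.001, 0.001]
contact_force: [-0.6, 0.9, 5.6]
finger_gap: 0.0294
t 38.4 p [0.4219 0.0368 0.0042] psi 12.5 tiltz [ 1.7e-03  3.0e-04 -1.0e+00] F [-0.6  0.9  5.6] gap 0.0294 q [-0.07  0.18 -0.71  0.68  0.    1.29]
turn units(5deg) 0.001 | shift units now [ 0.001 -0.001  0.001] | after turn [ 0.001 -0.001  0.001]
t: 39.15
position: [0.421, 0.0367, 0.0817]
orientation: [0.626, 0.78, 0.0, 0.0]
contact_force: [-0.5, -0.3, -0.5]
finger_gap: 0.029
t 39.15 p [0.421  0.0367 0.0817] psi 12.5 tiltz [ 5.e-04 -2.e-04 -1.e+00] F [-0.5 -0.3 -0.5] gap 0.029 q [-0.07  0.06 -0.64  0.88 -0.    1.29]
turn units(5deg) -16.94 | shift units now [0.399 0.717 0.006] | after turn [-0.677  0.463  0.006]
```

View pics/s14c.png

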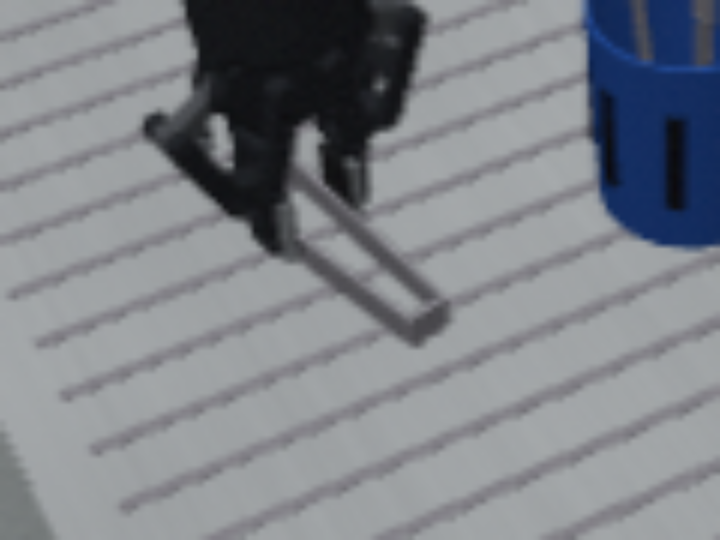

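```bash

python3 -m creep '[[0,0,0,-0.5,0.2],[0,0,0,-1,0.2],[0,0,0,-1,0.2],[0,0,0,-1,0.2],[0,0,0,-1,0.2],[0,0,0,-1,0.2],[0,0,0,-1,0.2],[0,0,0,-1,0.2],[0,0,0,-1,0.2],[0,0,0,-1,0.2],[0,0,0,-1,0.2],[0,0,0,-1,0.2],[0,0,0,-1,0.2],[0,0,0,-1,0.2],[0,0,0,-1,0.2],[0,0,0,-1,0.2],[0,0,0,-1,0.2],[0,0,0,-0.44,0.2],[0,0,0,0,0.2]]'
python3 -m creep '[[0,0.03,0,0,0.2],[0,0.07,0,0,0.2],[0,0.09,0,0,0.2],[0,0.09,0,0,0.2],[0,0.09,0,0,0.2],[0,0.06,0,0,0.2],[0,0.033,0,0,0.2],[-0.03,0,0,0,0.2],[-0.07,0,0,0,0.2],[-0.1,0,0,0,0.2],[-0.1,0,0,0,0.2],[-0.1,0,0,0,0.2],[-0.1,0,0,0,0.2],[-0.1,0,0,0,0.2],[-0.057,0,0,0,0.2],[-0.02,0,0,0,0.2],[0,0,0,0,0.2],[0,0,0,0,0.2]]'
python3 go.py .605 .2 .006 97.2
python3 - <<'E'
from h import *
t=V("top","t15");s=V("side","s15")
E
```

```text
t: 41.58
position: [0.4198, 0.0368, 0.0804]
orientation: [-0.063, 0.998, 0.0, -0.001]
contact_force: [-0.5, 0.0, -1.3]
finger_gap: 0.0289
t: 43.82
position: [0.6041, 0.1996, 0.0813]
orientation: [-0.063, 0.998, -0.0, -0.001]
contact_force: [-0.7, -0.4, -0.3]
finger_gap: 0.029
t 43.825 p [0.6041 0.1996 0.0813] psi 97.19 tiltz [-1.3e-03 -4.0e-04 -1.0e+00] F [-0.7 -0.4 -0.3] gap 0.029 q [ 0.22  0.41 -0.18  0.99 -0.    0.09]
turn units(5deg) -0.003 | shift units now [-0.004  0.001  0.251] | after turn [-0.004  0.001  0.251]
```

View pics/s15.png

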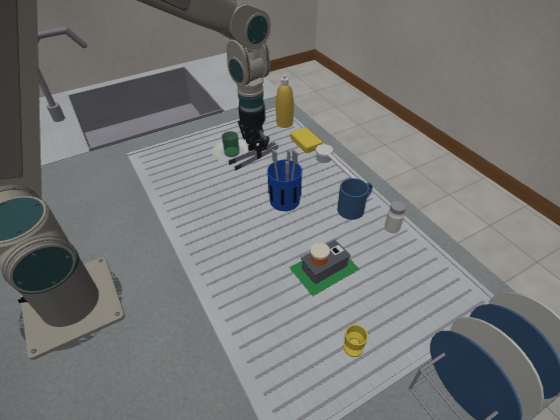

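View pics/t15.png

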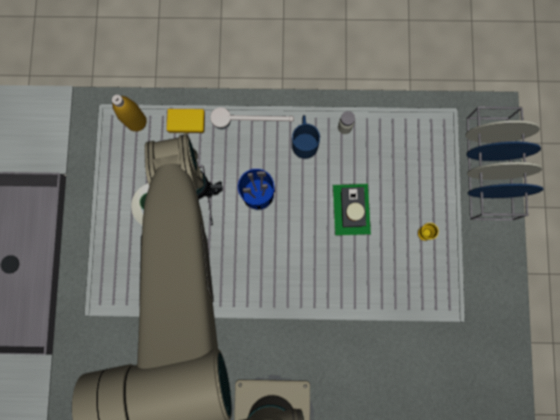

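```bash

python3 -m creep '[[-0.003,0,0.03,0,0.2],[0,0,0.06,0,0.2],[0,0,0.07,0,0.2],[0,0,0.04,0,0.2],[0,0,0.02,0,0.2],[0,0,0.015,0,0.2],[0,0,0.008,0,0.2],[0,0,0.004,0,0.2],[0,0,0,0,0.2],[0,0,0,0,0.2]]'
python3 go.py .605 .2 .0045 97.2
```

```text
t: 45.18
position: [0.6062, 0.2002, 0.0079]
orientation: [-0.063, 0.998, 0.0, 0.0]
contact_force: [-0.2, -0.7, -0.5]
finger_gap: 0.0292
t 45.175 p [0.6062 0.2002 0.0079] psi 97.2 tiltz [ 6.e-04  1.e-04 -1.e+00] F [-0.2 -0.7 -0.5] gap 0.0292 q [ 0.22  0.49 -0.23  0.85  0.    0.09]
turn units(5deg) 0.0 | shift units now [ 0.004 -0.     0.011] | after turn [ 0.004 -0.     0.011]
```

```bash

python3 -m creep '[[0.003,0,0.005,0,0.2],[0,0,0.004,0,0.2],[0,0,0,0,0.2],[0,0,0,0,0.2]]'
python3 go.py .605 .2 .0045 97.2
```

```text
t: 45.68
position: [0.605, 0.2, 0.0047]
orientation: [-0.063, 0.998, -0.0, -0.0]
contact_force: [-0.0, 0.8, -1.1]
finger_gap: 0.0291
t 45.675 p [0.605  0.2    0.0047] psi 97.2 tiltz [-1.e-04 -0.e+00 -1.e+00] F [-0.   0.8 -1.1] gap 0.0291 q [ 0.22  0.49 -0.24  0.84  0.    0.09]
turn units(5deg) -0.0 | shift units now [0.    0.    0.001] | after turn [0.    0.    0.001]
```

```bash

python3 -m creep '[[0,0,0.003,0,0.2],[0,0,0.001,0,0.2],[0,0,0,0,0.2]]'
python3 go.py .605 .2 .0045 97.2
```

```text
t: 46.05
position: [0.6052, 0.2, 0.0043]
orientation: [-0.063, 0.998, 0.0, 0.0]
contact_force: [-2.9, -1.0, 4.7]
finger_gap: 0.0288
t 46.05 p [0.6052 0.2    0.0043] psi 97.2 tiltz [ 4.e-04  1.e-04 -1.e+00] F [-2.9 -1.   4.7] gap 0.0288 q [ 0.22  0.49 -0.24  0.84  0.    0.09]
turn units(5deg) -0.0 | shift units now [ 0.001  0.    -0.001] | after turn [ 0.001  0.    -0.001]
```

```bash

python3 -m creep '[[0,0,0,0,0.3],[0,0,0,0,0.4],[0,0,0,0,0.55],[0,0,0,0,0.7],[0,0,0,0,0.7],[0,0,-0.05,0,0.7],[0,0,-0.1,0,0.7],[0,0,-0.13,0,0.7],[0,0,-0.13,0,0.7],[0,0,-0.13,0,0.7],[0,0,-0.13,0,0.7],[0,0,-0.13,0,0.7],[0.06,0,-0.05,0,0.7],[0.1,0,0,0,0.7],[0.1,0,0,0,0.7],[0.1,0,0,0,0.7],[0.1,0,0,0,0.7],[0.1,0,0,0,0.7],[0.05,0,0,0,0.7],[0,0,0,0,0.7]]'
python3 - <<'E'
from h import *
t=V("top","t16");s=V("side","s16")
im=cv2.resize(t.im[165:245,120:290],None,fx=4.7,fy=4.7)[:,:,::-1].copy();cv2.imwrite("pics/t16c.png",im)
E
```

```text
t: 48.55
position: [0.4233, 0.1771, 0.2594]
orientation: [-0.063, 0.998, 0.0, 0.001]
contact_force: [0.8, 0.1, 0.4]
finger_gap: 0.06
```

View pics/s16.png

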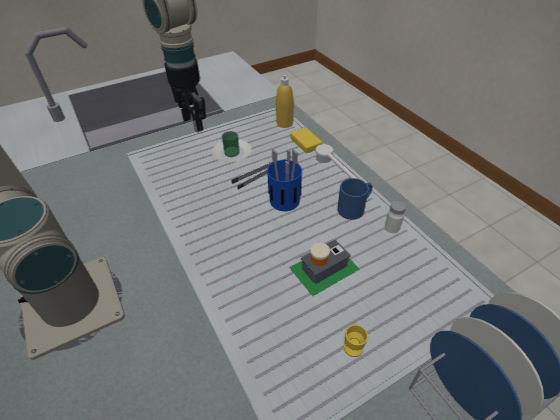

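View pics/t16c.png

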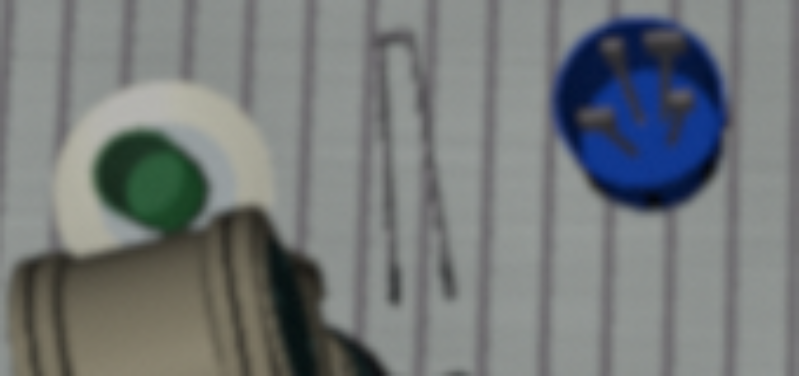

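```bash

python3 - <<'E'
from h import *
t=V("top");s=V("side")
q=lambda x,y:(x/4.7+119.6,y/4.7+164.6)
P=t.plane([q(378,36),q(410,36),q(394,305),q(450,298)],.015);e=P[:2].mean(0);p=P[2:].mean(0);d=e-p
print(((e+p)/2).round(4),np.linalg.norm(d),np.degrees(np.arctan2(d[1],d[0])))
k=up(t,(232,160,280,215),lambda c,h:(h[...,1]>100)&(h[...,0]>100)&(h[...,0]<125))
P=t.plane(k,.12);P=P[P[:,0]>.615];A=np.c_[2*P[:,:2],np.ones(len(P))];x=np.linalg.lstsq(A,(P[:,:2]**2).sum(1),rcond=None)[0];print("cad",x[:2])
# expected overlay
c=np.array([.605,.2]);a=np.radians(7.2);u=np.array([np.cos(a),np.sin(a)]);n=np.array([-u[1],u[0]])
pts=[c-.085*u+.021*n,c-.085*u-.021*n,c+.085*u+.011*n,c+.085*u-.011*n]
im=cv2.resize(t.im[165:245,180:260],None,fx=7,fy=7)[:,:,::-1].copy()
im2=cv2.resize(s.im[140:210,215:310],None,fx=7,fy=7)[:,:,::-1].copy()
for w in t.proj([[*v,.018] for v in pts]): cv2.circle(im,tuple(np.int32((w-[180,165]+.5)*7)),3,(0,0,255),-1)
for w in s.proj([[*v,.018] for v in pts]): cv2.circle(im2,tuple(np.int32((w-[215,140]+.5)*7)),3,(0,0,255),-1)
cv2.imwrite("pics/t17.png",im);cv2.imwrite("pics/s17.png",im2)
# bystanders vs start
for nm,v in(("top",t),("side",s)):
  o=cv2.imread(f"pics/{nm}0.png")
  for b in (((290,120,325,162),(415,220,442,244)) if nm=="top" else ((335,175,375,220),(342,322,370,358))):
    print(nm,b,np.abs(o[b[1]:b[3],b[0]:b[2],::-1].astype(int)-v.im[b[1]:b[3],b[0]:b[2]]).mean())
E
```

```text
[0.6014 0.1984 0.015 ] 0.166628611456244 8.084132124102476
cad [0.62403464 0.05235455]
top (290, 120, 325, 162) 2.671201814058957
top (415, 220, 442, 244) 3.441872427983539
side (335, 175, 375, 220) 0.7066666666666667
side (342, 322, 370, 358) 0.6557539682539683
```

View pics/t17.png

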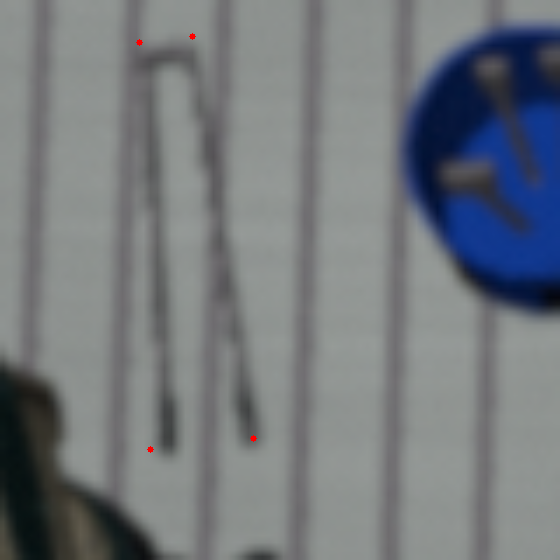

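View pics/s17.png

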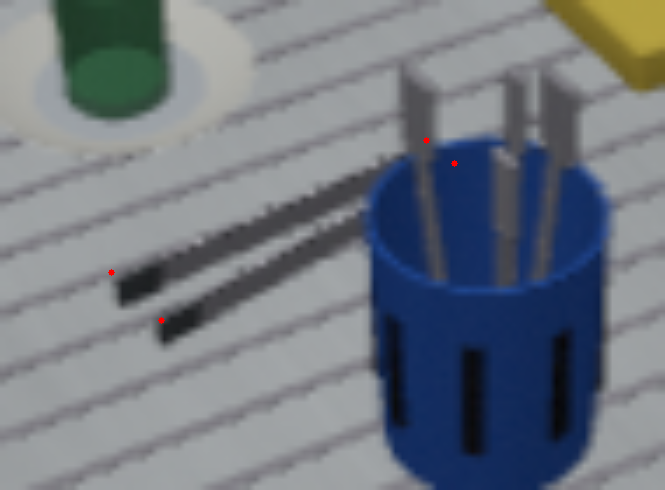

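```bash

python3 - <<'E'
from h import *
t=V("top","t18");s=V("side","s18");a=cv2.imread("pics/top0.png")[:,:,::-1]
b=(360,250,440,300)
print("ref bg",np.abs(a[120:160,400:450].astype(int)-t.im[120:160,400:450]).mean())
for im in(a,t.im):
  h=cv2.cvtColor(np.ascontiguousarray(im),cv2.COLOR_RGB2HSV)
  for lo,hi,bx in(((18,120,40),(35,255,255),(410,215,445,250)),((100,80,20),(125,255,255),(285,112,325,165))):
    m=cv2.inRange(h,lo,hi)[bx[1]:bx[3],bx[0]:bx[2]];M=cv2.moments(m,True);print(round(M["m10"]/M["m00"]+bx[0],2),round(M["m01"]/M["m00"]+bx[1],2),M["m00"])
k=up(t,(338,183,370,230),lambda c,h:(c[...,0]>105)&(h[...,1]<90));print("potT",ell(t.plane(k,.089)))
cv2.imwrite("pics/s18c.png",cv2.resize(s.im[110:310,200:400],None,fx=3,fy=3)[:,:,::-1])
print(manip.observe()["t"])
E
```

```text
ref bg 3.8855
427.84 231.44 272.0
305.17 139.65 764.0
427.8 231.45 271.0
305.2 139.66 764.0
potT [ 564.6 -220.2   48.8   49.4]
48.85
```

View pics/s18c.png

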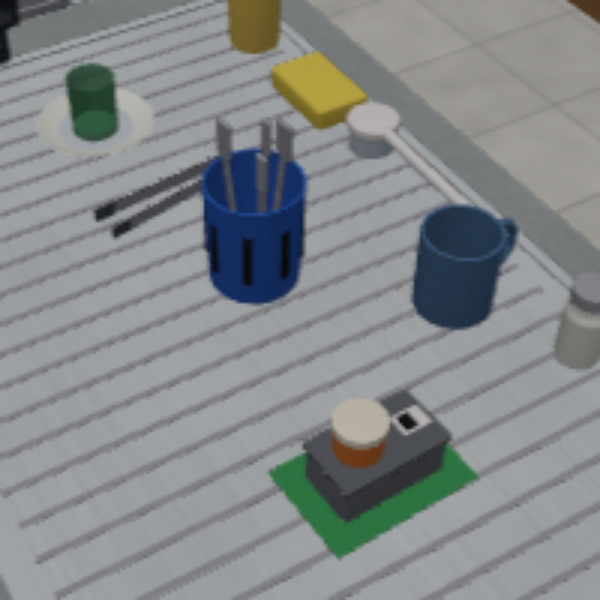

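The picture shows the container square on the mat, the pot on its plain end, the tumbler in the saucer and the tongs between saucer and caddy. The bystanders haven't moved, so I'm handing in.

```bash
python3 -c "
from rig import manip
print(manip.close_job())"
```

```text
the job is handed in; nothing more can be done
None
```

All four things are laid out in the order asked, and I handed the job in at about 49 s with the gripper clear of everything. The highest wrist force I read was about 8 N; readings came only at the end of each move.

What the last checks showed, from the camera images (the calibration is good to about 2 mm):

- **Container:** it is within 1 mm of the mat's centre and about 0.1° off its long side.
- **Pot:** it stands upright within 1 mm of the middle of the lid's plain part, and the vent is clear.
- **Tumbler:** it stands upright about 1 mm from the saucer's centre and was never tipped.
- **Tongs:** they lie flat about 2 mm off midway, roughly 3–4 mm off lengthwise and within 1° of square. The overhead view put them 1–2 mm farther off than the side view did. I judged the difference small and did not move them again.
- **Mug and egg cup:** their overhead positions shifted by less than 0.05 px between the first and last pictures.

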